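# Fit a vacuum gauge to the turbo pump's inlet

## Task

We want to test the little turbo pump's ultimate pressure, so build up its open inlet, one part at a time from the pump upwards: first the large centring ring that has the wire-mesh screen (not the open spare one of the same size), then the conical reducer with its wide flange down, then the small centring ring, and last the gauge head. Seat each part squarely home on the one below, lowering it into place and letting go rather than dropping it, because the sealing faces scratch. Leave the spare ring, the clamp and the blank flange where they lie; I will fit the clamps afterwards.

Things in the scene. Friction and masses are not known exactly. Their poses are not given: they have to be found in the camera images.
- pump_port (a point): Centre of the turbo pump's open inlet, at its flat flange face, 140 mm above the bench, left or right; z up. Fixed pump: black base 116 mm square, 42 mm high; finned housing 105 mm across up to 96 mm; steel neck 47 mm; round flange 54 mm across, 6 mm thick, with a recess 42 mm across, 6 mm deep in its face. A side port reaches 82 mm from the axis, 66 mm up.
- screen_ring: Large centring ring lying flat, 60 g: aluminium rim 58 mm across, black O-ring, steel core, its 31 mm hole closed by wire mesh. Origin: centre of underside, z up. Height 13 mm: rim from 4 to 9 mm up; below and above it a 4 mm tapered lip, 39 mm across at the root, 34 mm at the end. Seated: lower lip in the pump's recess, rim on the flange face, origin 4 mm below that face.
- reducer: Steel conical reducer standing on its wide flange, 160 g, 40 mm tall. Origin: centre of the wide face (underside), z up. Wide flange 54 mm across, 0 to 9 mm up; cone from 47 to 31 mm across; narrow flange 40 mm across, 31 to 40 mm up. Recesses 5 mm deep: 42 mm across below, 28 mm across on top. Seated: on the screened ring's rim, origin 5 mm above the pump's flange face.
- small_ring: Small centring ring lying flat, 30 g: aluminium rim 43 mm across, black O-ring, steel core with an open 16 mm hole. Origin: centre of underside, z up. Height 13 mm: rim from 4 to 9 mm up; below and above it a 4 mm tapered lip, 25 mm across at the root, 21 mm at the end. Seated: lower lip in the reducer's top recess, origin 36 mm above the reducer's origin.
- gauge: Vacuum gauge head standing on its steel flange, 130 g, 80 mm tall. Origin: centre of underside, z up. Flange 40 mm across, 0 to 9 mm up, recess below 28 mm across, 5 mm deep; neck 29 mm across; white body 29 to 74 mm up, 40 mm wide along its x, 52 mm along its y; black connector on top. Seated (turned any way): on the small ring's rim, origin 9 mm above that ring's origin.
- spare_ring: Spare large centring ring, loose, lying flat: same sizes as the screened ring (58 mm across, 13 mm tall) but with an open 31 mm hole through which the bench shows. To be left alone. Origin at the centre of its underside.
- clamp: Loose aluminium hinged clamp lying flat, 57 mm across and 16 mm tall, with a block and wing nut that reach 43 mm from its centre along its own x. To be left alone. Origin at the centre of its underside.
- blank: Loose steel blank flange lying flat, a solid disc 40 mm across and 10 mm tall with a narrower top. To be left alone. Origin at the centre of its underside.
Not all that is in view belongs to the job. What is shaped like the gauge but blue or green is not meant.

How it is judged:
By the outcome, as a careful person would: the job done as asked, in the order asked, and still so for the second after the job is handed in, with the robot touching nothing.
It also fails if it takes over 115 s, if anything falls off the work surface, if the arm or the gripper's body presses on something with over 40 N, if the wrist force passes 120 N, or if a joint passes its speed limit or range.

## Robot

A 6-joint arm with a two-finger parallel gripper is mounted at the origin on the work surface. World frame = base frame: x ahead of the robot, y to its left, z up, the work surface at z = 0. Lengths are in mm, angles in rad, forces in N, time in s.
With the tool pointing down it reaches from about 300 to 775 mm from the base axis. Payload 14.6 kg.
Tool frame: the origin (TCP) lies at the very end of the fingers, on their centre line; the grasp point (between the pads) lies 19 mm behind it (r.grasp_offset is the z of the grasp point in the tool frame, in mm); z points along the fingers, y is the direction in which the jaws open and shut (so a half turn about z gives the same grasp; the last joint's range is limited). The gripper opens to 94 mm and grips with 3 to 60 N. Pads are 16 mm wide; open, the fingers measure 119 mm over their backs; the gripper's body (75 mm by 177 mm) begins 78 mm behind the grasp point.
Start: joints at [-1.371, 0.3, 1.521, -0, 1.321, -0.067], TCP at [144.999, -530.532, 179.046] pointing down, gripper open.
Joint ranges: [-3.03, 3.03], [-0.79, 2.21], [0.23, 2.52], [-1.04, 4.18], [0, 3.07], [-2.55, 2.55]. Speed limits (rad/s): [2.22, 2.22, 2.57, 3.14, 3.14, 3.14].

## Interface

Orientations are given as a rotation vector (axis times angle).
In Python, from station import r, grab_frame, camera_model, order gives the robot as it stands.
- The arm moves only by the tool step_arm, never from a script. Its argument "moves" is a list that holds one entry, the list of rows, each a list of 7 numbers: the shift along the world's x, y, z in m, then the turn, a rotation vector about the world's x, y, z in degrees, then the gripper command: -1 is shut, 1 is fully open, values between are in proportion. In form: [[[tx, ty, tz, wx, wy, wz, fingers], ...]]. A call has exactly 5 rows; each row is the pose to reach, as a shift and turn from the pose commanded when the call began; what a row does not reach only later rows make up. A row lasts 1/10 s, in which the tool goes at most 50 mm and 8.59 degrees, less where a joint would pass 70% of its speed; a pose out of reach is approached as far as the arm can. A call with a gripper value outside its range is refused whole. The fingers move at their own pace and stop on an object; "newtons" is the grip in N (left out, the last holds). Time passes only in rows, so rows that repeat a pose let the fingers close, or fill a call up. It gives the time, the measured TCP pose, the force and the opening at its end, in the units of the state.
- r.read_state(): the state, without advancing time (a new reading comes with each control period).
- grab_frame(name): name is "scene" or "top"; returns the picture (400x640x3 uint8, red, green, blue); there is no depth.
- camera_model(name): a dict with "K" (3x3 intrinsics, pixels), "dist_coeffs" ([k1, k2, p1, p2, k3] as OpenCV has them; the pictures are not rectified), "rvec" (rotation vector, rad) and "tvec" (3), from world to camera coordinates, as OpenCV has them. Camera axes: x right, y down, z forward; pixel columns grow to the right and rows downward; lengths in mm; the calibration is good to about 2 mm. A picture is of the moment at which its call begins. camera_model takes no time and is no camera call.
- order.job_done(): hands the job in, once; it reports no verdict.
The state is a dict: "t": time; "joints": joint angles; "joint_vel": joint speeds; "effort": joint torques, N m; "tcp_pos": TCP position; "tcp_rot": TCP orientation; "contact_force": force on the tool from outside, world axes, zero at the start; "torque": the same for the moment, N m; "finger_gap": finger opening in mm.
Only numpy, scipy, OpenCV 4.12 (cv2) and the standard library are available. Lean on these libraries where they do the work, as an engineer would, in place of code of your own. Each camera call takes 0.05 s, during which the arm holds its last target.

## Working session

There is one attempt and no reset: what is moved stays moved. The work goes in short steps, Python scripts to look and compute and a tool call to move; the robot and the scene stay as the last step left them, time stands still between calls to the robot, and variables do not carry over. Pictures are saved under pics/ and viewed, and the job is handed in when it is done.

Besides the shell and the picture viewer there is one more tool, called after "Emit:" as name(argument=value, ...) on one line, values as JSON. step_arm: Moves the arm, as the interface text tells. Its arguments: {"type":"object","properties":{"moves":{"type":"array"},"newtons":{"type":"number"}},"required":["moves"]}

```bash
mkdir -p pics; ls; python3 - <<'E'
from station import r, grab_frame, camera_model, order
import cv2
for n in("scene","top"):
    f=grab_frame(n); cv2.imwrite(f"pics/{n}0.png",f[:,:,::-1])
    print(n,camera_model(n))
print(r.read_state(), r.grasp_offset)
E
```

```text
pics
scene {'K': array([[373.28779619,   0.        , 316.57998756],
       [  0.        , 373.28779619, 197.45545559],
       [  0.        ,   0.        ,   1.        ]]), 'dist_coeffs': array([0.02457452, 0.        , 0.        , 0.        , 0.        ]), 'rvec': array([ 0.79593293,  2.62330828, -1.01753124]), 'tvec': array([ 452.01375941, -136.26956662, 1126.61983836])}
top {'K': array([[499.52968936,   0.        , 319.64216884],
       [  0.        , 499.52968936, 207.02468556],
       [  0.        ,   0.        ,   1.        ]]), 'dist_coeffs': array([-0.04808085,  0.        ,  0.        ,  0.        ,  0.        ]), 'rvec': array([ 2.16001269, -2.19580626,  0.06278105]), 'tvec': array([   2.88047205,  553.93938333, 1119.95723529])}
{'t': 0.1, 'joints': array([-1.37055263e+00,  3.00401456e-01,  1.52147749e+00,  3.04900105e-05,
        1.32072156e+00, -6.65777571e-02]), 'joint_vel': array([-0.00027932, -0.00169786, -0.00020874,  0.00018263, -0.00139544,
       -0.00188818]), 'effort': array([ 1.21961995e-03, -5.32646048e+01, -3.53284800e+01,  7.09606125e-02,
        2.35157524e-02, -6.25227017e-05]), 'tcp_pos': array([ 144.98425162, -530.28703533,  178.56837329]), 'tcp_rot': array([-3.11267936e+00, -4.17734191e-01,  5.94132284e-05]), 'contact_force': array([-0.84703643,  0.62145751,  0.19671254]), 'torque': array([-0.0168328 ,  0.10480533, -0.03312175]), 'finger_gap': 94.02609596287012} -18.8
```

View pics/scene0.png

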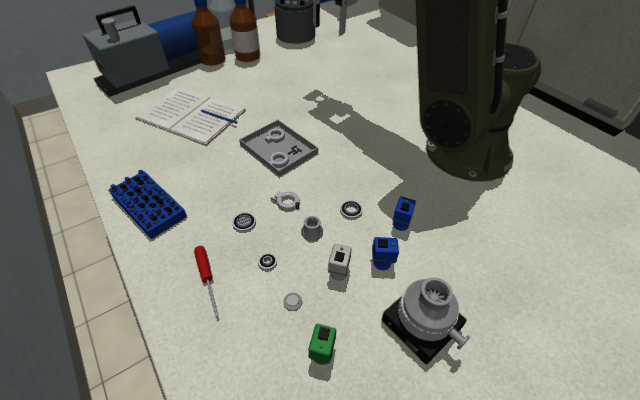

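View pics/top0.png

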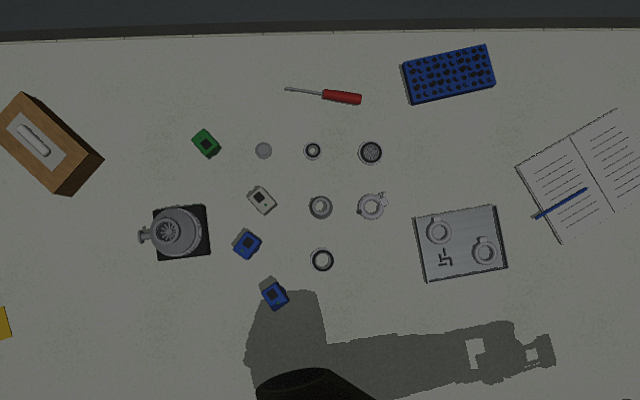

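```bash
python3 - <<'E'
import cv2,numpy as np
t=cv2.imread("pics/top0.png");s=cv2.imread("pics/scene0.png")
g=lambda im:np.clip(im.astype(float)*1.6,0,255).astype(np.uint8)
cv2.imwrite("pics/t_c.png",cv2.resize(g(t[130:280,230:400]),None,fx=4,fy=4,interpolation=cv2.INTER_CUBIC)[:600])
cv2.imwrite("pics/s_c.png",cv2.resize(s[180:290,220:380],None,fx=5,fy=5,interpolation=cv2.INTER_CUBIC))
a=cv2.resize(g(t[195:270,130:220]),None,fx=4,fy=4,interpolation=cv2.INTER_CUBIC)
b=cv2.resize(s[270:370,375:475],None,fx=4,fy=4,interpolation=cv2.INTER_CUBIC)
o=np.zeros((400,760,3),np.uint8);o[:300,:360]=a;o[:400,360:]=b
cv2.imwrite("pics/p_c.png",o)
E
```

```text
(no output)
```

View pics/t_c.png

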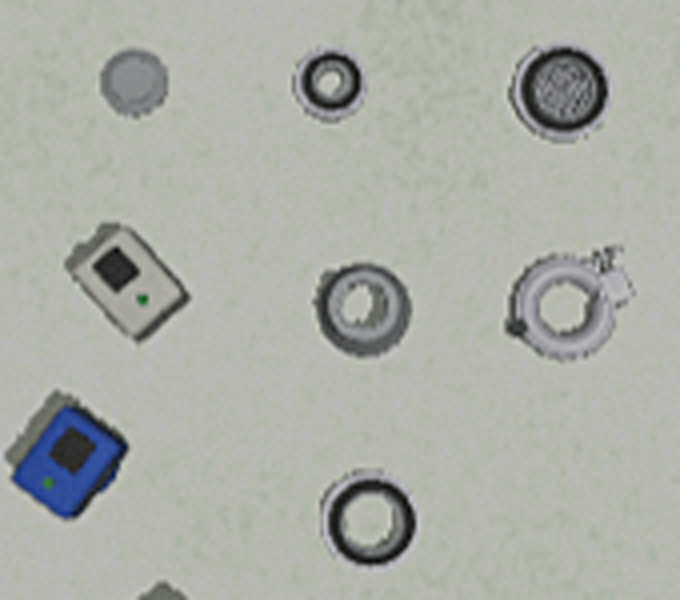

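View pics/s_c.png

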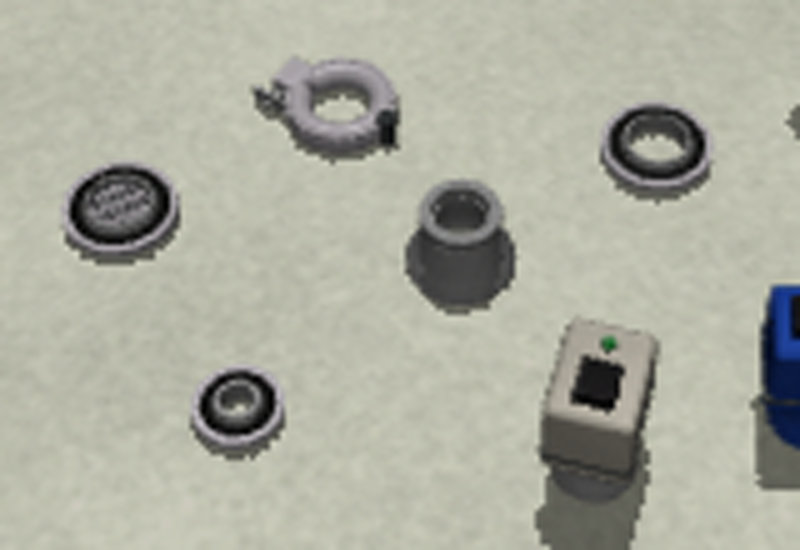

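View pics/p_c.png

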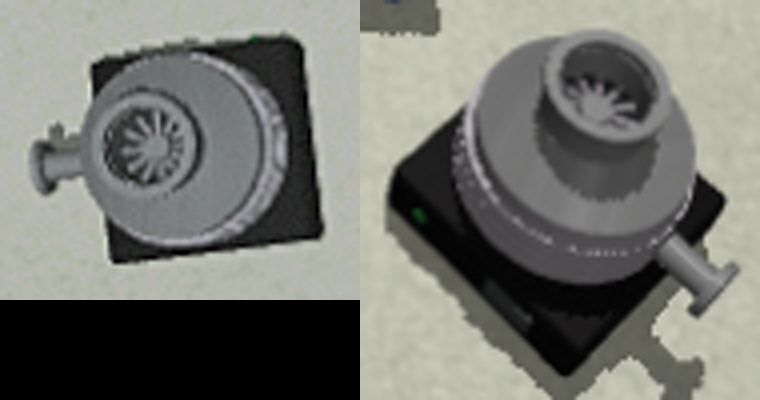

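```bash
cat > h.py <<'E'
import cv2,numpy as np
from station import r,grab_frame,camera_model
from scipy.optimize import least_squares,minimize
C={n:camera_model(n) for n in("scene","top")}
def proj(n,P):
    c=C[n];return cv2.projectPoints(np.asarray(P,float).reshape(-1,1,3),c['rvec'],c['tvec'],c['K'],c['dist_coeffs'])[0].reshape(-1,2)
def tri(us,ut):
    f=lambda p:np.r_[proj("scene",p)[0]-us,proj("top",p)[0]-ut]
    s=least_squares(f,[450,0,30]);return s.x,np.abs(s.fun).max()
def onplane(n,u,z):
    f=lambda p:proj(n,[p[0],p[1],z])[0]-u
    return least_squares(f,[450,0]).x
th=np.linspace(0,2*np.pi,120,endpoint=False)
def circ(x,y,z,R):return np.c_[x+R*np.cos(th),y+R*np.sin(th),0*th+z]
def grad(im):
    g=cv2.GaussianBlur(im,(0,0),0.8).astype(np.float32)
    m=0
    for k in range(3):
        m=np.maximum(m,np.hypot(cv2.Sobel(g[:,:,k],5,1,0),cv2.Sobel(g[:,:,k],5,0,1)))
    return m
def score(G,n,cs):
    s=0
    for c in cs:
        p=proj(n,circ(*c)).astype(np.float32)
        s+=cv2.remap(G,p[:,0].copy(),p[:,1].copy(),cv2.INTER_LINEAR).mean()
    return s
def fit1(G,n,x,y,zr,w=5):
    best=max((score(G,n,[(x+dx,y+dy,z,R) for z,R in zr]),x+dx,y+dy) for dx in np.arange(-w,w+.1,.5) for dy in np.arange(-w,w+.1,.5))
    return np.round(best,1)
E
python3 - <<'E'
from h import *
ims={n:cv2.imread(f"pics/{n}0.png") for n in("scene","top")}
ims['top']=np.clip(ims['top'].astype(float)*1.6,0,255).astype(np.uint8)
for nm,us,ut,zr in [("screen",(244,220.4),(371.1,151.9),[(9,29)]),("small",(267.4,260.2),(312.6,150.1),[(9,21.5)]),("reducer",(312,222),(319.9,205.6),[(40,20),(40,14)]),("pump",(436.9,291.6),(167.9,231.2),[(140,27),(140,21)])]:
    p,e=tri(us,ut);print(nm,p.round(1),round(e,2))
    for n in ims: print("   ",n,fit1(grad(ims[n]),n,p[0],p[1],zr,6), onplane(n,us if n=="scene" else ut,zr[0][0]).round(1))
E
```

```text
screen [ 679.7 -126.8    8.6] 0.69
    scene [ 257.9  681.7 -120.8] [ 678.5 -125.3]
    top [ 224.1  679.2 -122.3] [ 680.9 -127.5]
small [686.9   8.7   8.5] 0.38
    scene [254.9 689.9  14.7] [686.4   9.6]
    top [198.1 684.9  11.2] [687.6   8.2]
reducer [554.9  -6.6  40.6] 0.44
    scene [395.  553.4  -8.1] [553.8  -6.3]
    top [343.6 556.9  -0.6] [555.7  -7.1]
pump [498.7 309.3 132.7] 1.4
    scene [317.2 499.7 310.3] [501.1 312.5]
    top [280.7 501.2 310.3] [500.8 304.3]
```

```bash
python3 - <<'E'
import cv2,numpy as np
t=cv2.imread("pics/top0.png");s=cv2.imread("pics/scene0.png")
g=lambda im:np.clip(im.astype(float)*1.6,0,255).astype(np.uint8)
o=np.zeros((500,800,3),np.uint8)
o[:400,:400]=cv2.resize(g(t[180:220,242:282]),(400,400),interpolation=cv2.INTER_CUBIC)
o[:500,400:]=cv2.resize(s[236:286,320:360],(400,500),interpolation=cv2.INTER_CUBIC)
cv2.imwrite("pics/g_c.png",o)
E
```

```text
(no output)
```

View pics/g_c.png

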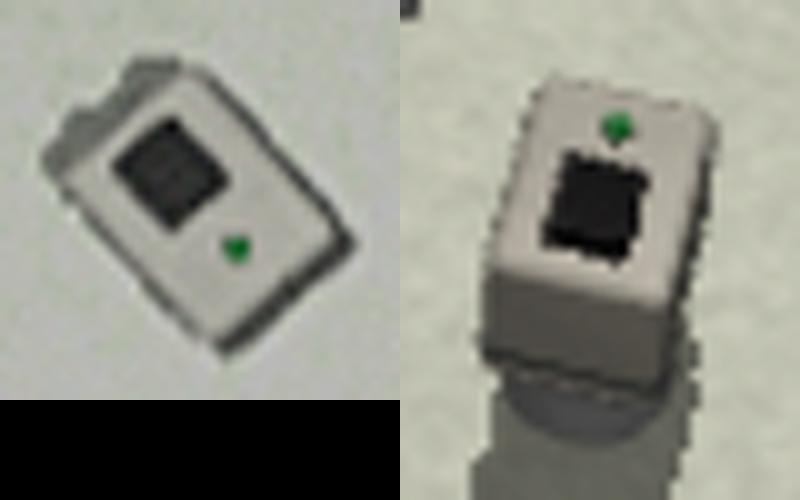

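```bash
python3 - <<'E'
from h import *
ims={n:cv2.imread(f"pics/{n}0.png") for n in("scene","top")}
ims['top']=np.clip(ims['top'].astype(float)*1.6,0,255).astype(np.uint8)
# dark o-rings
for nm,us,ut in [("screen",(244,220.4),(371.1,151.9)),("small",(267.4,260.2),(312.6,150.1)),("spare",(351,210),(322,260))]:
    cen={}
    for n,u in (("scene",us),("top",ut)):
        x0,y0=int(u[0])-16,int(u[1])-16
        c=cv2.resize(ims[n][y0:y0+32,x0:x0+32],None,fx=8,fy=8,interpolation=cv2.INTER_CUBIC)
        m=(c.max(2)<(75 if n=="scene" else 85)).astype(np.uint8)
        cs=cv2.findContours(m,0,1)[0];k=max(cs,key=cv2.contourArea)
        e=cv2.fitEllipse(cv2.convexHull(k));cen[n]=(np.array(e[0])+.5)/8-.5+[x0,y0]
        print(nm,n,cen[n].round(2),np.round(np.array(e[1])/8,1))
    p,er=tri(cen["scene"],cen["top"]);print("  tri",p.round(1),round(er,2),[onplane(n,cen[n],10).round(1) for n in cen])
us=np.array([340.4,255.1]);ut=np.array([262.3,200.6])
p,e=tri(us,ut);print("gauge",p.round(1),e)
for q in [(195,68),(345,235),(215,345),(58,178)]: print(onplane("top",np.array(q)/10+[242,180]-.45,74).round(1))
for q in [(145,78),(315,115),(268,300),(90,270)]: print(onplane("scene",np.array(q)/10+[320,236]-.45,74).round(1))
# overlays
def ov(n,cs,u,w,s):
    x0,y0=int(u[0]-w),int(u[1]-w)
    c=cv2.resize(ims[n][y0:y0+2*w,x0:x0+2*w],None,fx=s,fy=s,interpolation=cv2.INTER_CUBIC)
    for q,col in cs:
        pp=(proj(n,circ(*q))-[x0,y0]+.5)*s-.5
        cv2.polylines(c,[np.round(pp).astype(np.int32)],True,col,1)
    return c
y=(0,255,255);m=(255,0,255)
A=ov("top",[((501,308,140,27),y),((501,308,140,21),m)],(168,231),20,10)
B=ov("scene",[((501,311,140,27),y),((501,311,140,21),m)],(437,292),20,10)
cv2.imwrite("pics/ovp.png",np.hstack([A,B]))
A=ov("top",[((555.5,-4.5,40,20),y),((555.5,-4.5,0,27),m)],(320,206),20,10)
B=ov("scene",[((553.8,-7,40,20),y),((553.8,-7,0,27),m)],(312,226),20,10)
cv2.imwrite("pics/ovr.png",np.hstack([A,B]))
E
```

```text
screen scene [243.5  220.72] [15.1 20.3]
screen top [370.59 151.97] [20.7 21.3]
  tri [ 680.4 -126.1    8.3] 0.29 [array([ 680.2, -124.3]), array([ 680.6, -126.3])]
small scene [267.07 260.26] [12.6 15.2]
small top [312.49 149.92] [14.1 14.6]
  tri [687.5   8.8   8.8] 0.27 [array([687.3,   9.9]), array([687.9,   8.4])]
spare scene [350.94 208.22] [14.3 19.1]
spare top [322.46 260.15] [21.2 21.4]
  tri [432.3 -10.2   8.9] 0.32 [array([432.3,  -8.9]), array([432.8, -10.6])]
gauge [565.8 119.6  66.8] 0.567845262942626
[597.5 120.3]
[560.3  87.8]
[536.8 116.4]
[573.9 150.5]
[561.6  92.1]
[536.8 120.1]
[573.  151.4]
[599.4 125.1]
```

View pics/ovp.png

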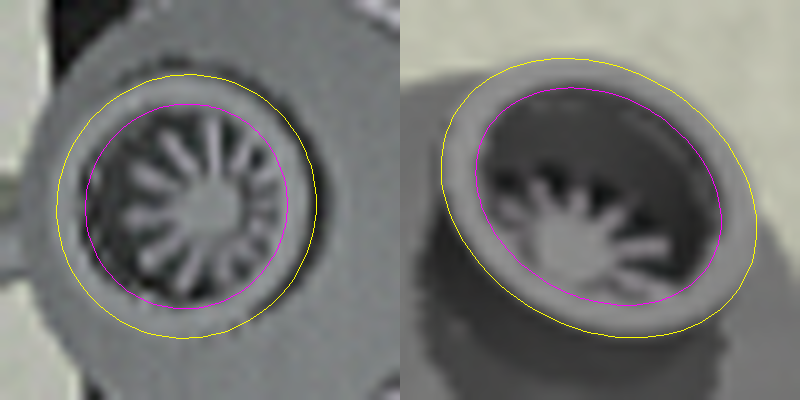

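View pics/ovr.png

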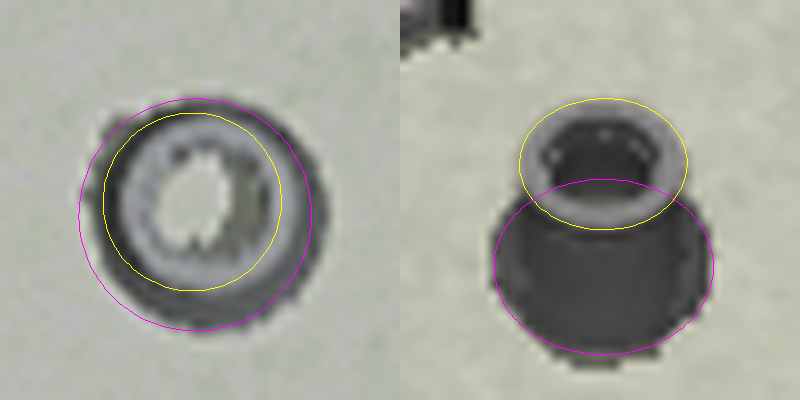

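Emit:
step_arm(moves=[[[0.04,0.03,0,0,0,8,1],[0.08,0.06,0,0,0,16,1],[0.12,0.09,0,0,0,24,1],[0.16,0.12,0,0,0,32,1],[0.2,0.15,0,0,0,40,1]]], newtons=10)

```text
t: 0.6
tcp_pos: [346.2, -379.0, 179.0]
tcp_rot: [-2.779, -1.465, 0.0]
contact_force: [1.1, -0.9, 0.0]
finger_gap: 94.0
```

Emit:
step_arm(moves=[[[0.039,0.0295,0,0,0,8,1],[0.078,0.059,0,0,0,16,1],[0.117,0.0885,0,0,0,24,1],[0.156,0.118,0,0,0,32,1],[0.195,0.1475,0,0,0,34.7,1]]])

```text
t: 1.1
tcp_pos: [541.3, -231.4, 178.8]
tcp_rot: [-2.215, -2.227, 0.0]
contact_force: [0.1, -1.6, 0.0]
finger_gap: 94.0
```

Emit:
step_arm(moves=[[[0.039,0.03,-0.02,0,0,0,1],[0.078,0.06,-0.04,0,0,0,1],[0.117,0.09,-0.06,0,0,0,1],[0.1404,0.1077,-0.08,0,0,0,1],[0.1404,0.1077,-0.1,0,0,0,1]]])

```text
t: 1.6
tcp_pos: [682.2, -121.7, 76.4]
tcp_rot: [-2.216, -2.224, 0.001]
contact_force: [-1.0, -0.6, -0.4]
finger_gap: 93.6
```

```bash
cat >> h.py <<'E'
def shot(tag,n="scene",box=None,s=4):
    f=grab_frame(n)[:,:,::-1].copy()
    if n=="top": f=np.clip(f.astype(float)*1.6,0,255).astype(np.uint8)
    cv2.imwrite(f"pics/{tag}_full.png",f)
    if box:
        x,y,w,h=box;f=cv2.resize(f[y:y+h,x:x+w],None,fx=s,fy=s,interpolation=cv2.INTER_CUBIC)
    cv2.imwrite(f"pics/{tag}.png",f);return f
def st():
    s=r.read_state();print(round(s['t'],2),s['tcp_pos'].round(2),s['tcp_rot'].round(3),s['contact_force'].round(1),round(s['finger_gap'],1),s['joints'].round(2))
E
python3 - <<'E'
from h import *
st();shot("a1","scene",(200,170,150,110),5);st()
E
```

```text
1.6 [ 682.25 -121.71   76.35] [-2.216e+00 -2.224e+00  1.000e-03] [-1.  -0.6 -0.4] 93.6 [-0.23  0.71  1.16  0.    1.28 -0.23]
1.65 [ 679.54 -122.96   72.73] [-2.215 -2.22   0.005] [-0.6 -0.2 -3.5] 94.4 [-0.23  0.71  1.16  0.    1.27 -0.23]
```

View pics/a1.png

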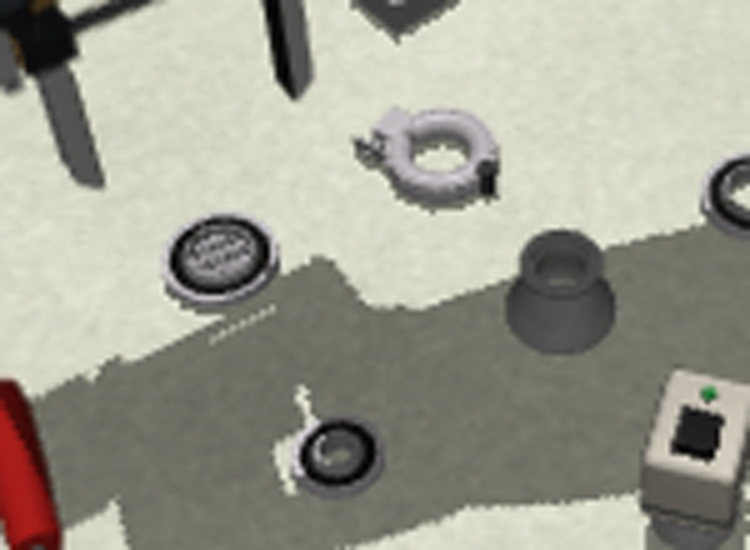

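Emit:
step_arm(moves=[[[0,0,-0.02,0,0,0,0.7],[0,0,-0.03,0,0,0,0.7],[0,0,-0.03,0,0,0,0.7],[0,0,-0.03,0,0,0,0.7],[0,0,-0.03,0,0,0,0.7]]])

```text
t: 2.15
tcp_pos: [680.8, -125.7, 50.4]
tcp_rot: [2.221, 2.22, 0.001]
contact_force: [-0.4, 0.3, 0.4]
finger_gap: 79.8
```

```bash
python3 - <<'E'
from h import *
st();shot("a2","scene",(170,150,150,110),5);st();shot("a2t","top",(310,90,120,120),5);st()
E
```

```text
2.15 [ 680.8  -125.7    50.39] [2.221e+00 2.220e+00 1.000e-03] [-0.4  0.3  0.4] 79.8 [-0.24  0.73  1.18 -0.    1.23 -0.23]
2.2 [ 680.77 -125.62   50.27] [2.221e+00 2.220e+00 1.000e-03] [-0.7  0.6  0.3] 79.6 [-0.24  0.73  1.18 -0.    1.22 -0.23]
2.25 [ 680.72 -125.51   50.07] [2.221e+00 2.220e+00 1.000e-03] [ 0.5 -0.2 -0.7] 79.6 [-0.24  0.73  1.18 -0.    1.22 -0.23]
```

View pics/a2.png

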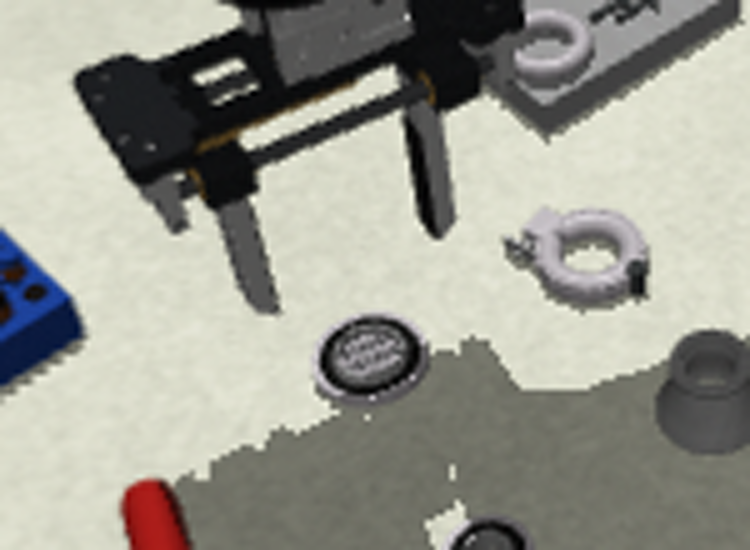

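View pics/a2t.png

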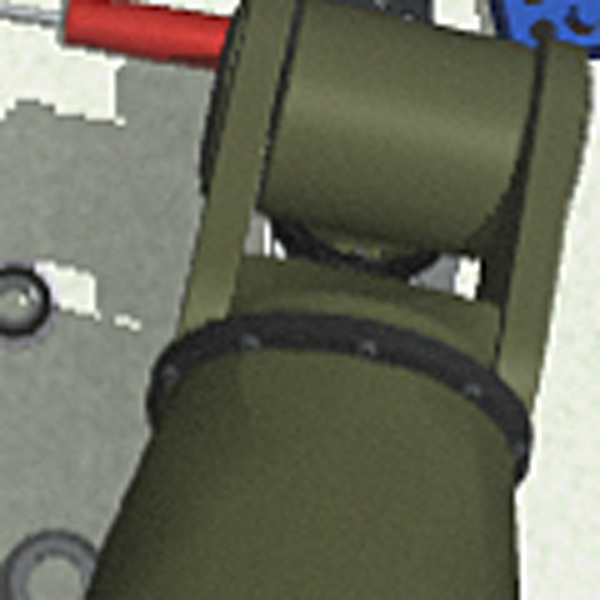

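```bash
python3 - <<'E'
from h import *
print(proj("scene",[[720.8+5,-125.6,50],[640.8-5,-125.6,50],[680.8,-125.6,50],[680.8,-120.6,50],[680.8,-125.6,45]]).round(1))
E
```

```text
[[223.4 218. ]
 [257.4 202.3]
 [240.7 210. ]
 [241.7 211.3]
 [241.  211.4]]
```

```bash
python3 - <<'E'
from h import *
f=cv2.imread("pics/a2_full.png")
p=proj("scene",[[720.6,-125.6,50],[640.9,-125.6,50],[720.6,-125.6,69],[640.9,-125.6,69]])
c=cv2.resize(f[165:235,195:285],None,fx=8,fy=8,interpolation=cv2.INTER_CUBIC)
for q in p: cv2.circle(c,tuple(int(v) for v in (q-[195,165]+.5)*8),4,(0,0,255),1)
cv2.imwrite("pics/a2z.png",c)
E
```

```text
(no output)
```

View pics/a2z.png

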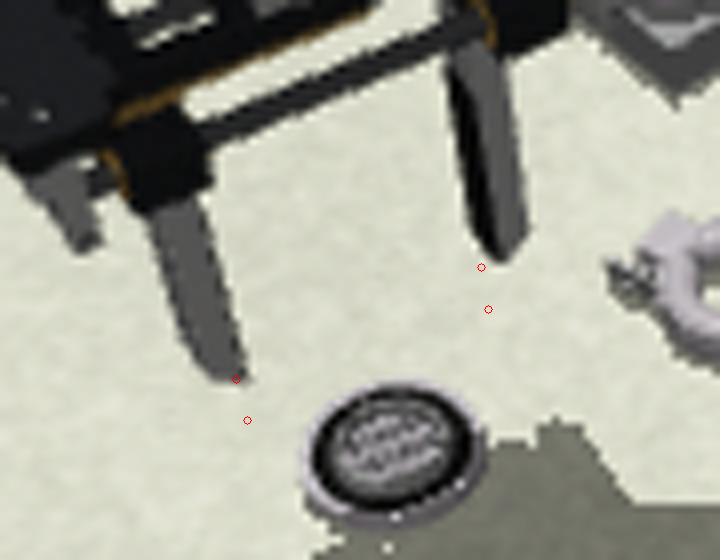

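Emit:
step_arm(moves=[[[0,0,-0.02,0,0,0,0.7],[0,0,-0.03,0,0,0,0.7],[0,0,-0.037,0,0,0,0.7],[0,0,-0.042,0,0,0,0.7],[0,0,-0.043,0,0,0,0.7]]])

```text
t: 2.75
tcp_pos: [680.3, -125.3, 5.7]
tcp_rot: [-2.221, -2.221, 0.0]
contact_force: [0.1, -0.3, -0.4]
finger_gap: 79.7
```

```bash
python3 - <<'E'
from h import *
st();shot("a3","scene",(195,165,90,70),8);st()
E
```

```text
2.75 [ 680.31 -125.31    5.72] [-2.221 -2.221  0.   ] [ 0.1 -0.3 -0.4] 79.7 [-0.24  0.78  1.21  0.    1.15 -0.23]
2.8 [ 680.41 -125.35    5.98] [-2.222 -2.221  0.   ] [ 0.9  0.1 -0.1] 80.0 [-0.24  0.78  1.21 -0.    1.15 -0.23]
```

View pics/a3.png

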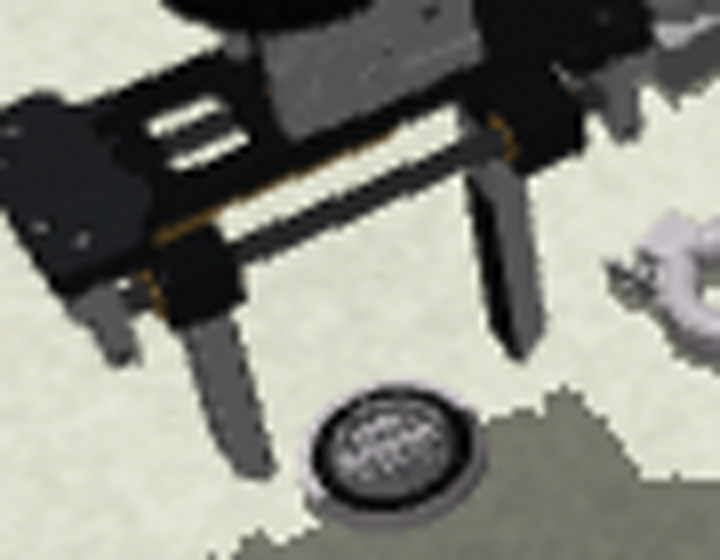

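Emit:
step_arm(moves=[[[0,0,0,0,0,0,0.32],[0,0,0,0,0,0,0.32],[0,0,0,0,0,0,0.32],[0,0,0,0,0,0,0.32],[0,0,0,0,0,0,0.32]]], newtons=5)

```text
t: 3.3
tcp_pos: [680.4, -125.4, 6.1]
tcp_rot: [2.222, 2.221, 0.0]
contact_force: [-0.1, -0.4, -0.0]
finger_gap: 62.0
```

```bash
python3 - <<'E'
from h import *
st();shot("a4","scene",(195,165,90,70),8);st()
E
```

```text
3.3 [ 680.44 -125.36    6.15] [2.222 2.221 0.   ] [-0.1 -0.4 -0. ] 62.0 [-0.24  0.78  1.21 -0.    1.15 -0.23]
3.35 [ 680.43 -125.31    6.13] [2.222 2.221 0.   ] [-0.2  0.3  0.8] 61.9 [-0.24  0.78  1.21 -0.    1.15 -0.23]
```

View pics/a4.png

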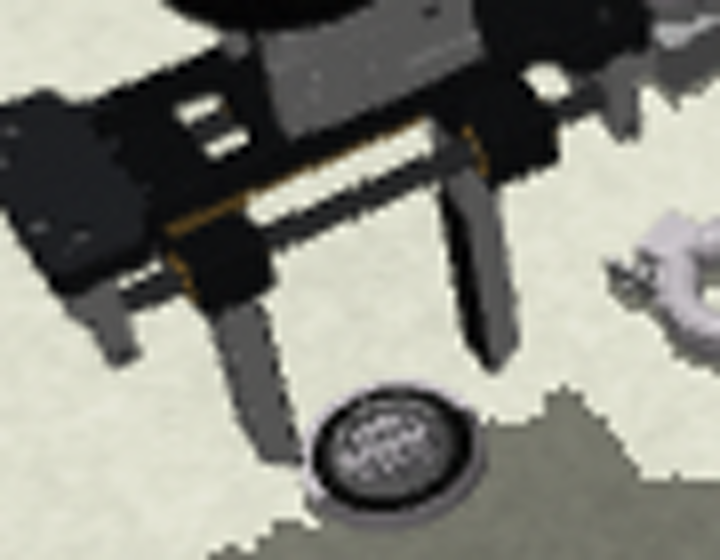

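View pics/a4_full.png

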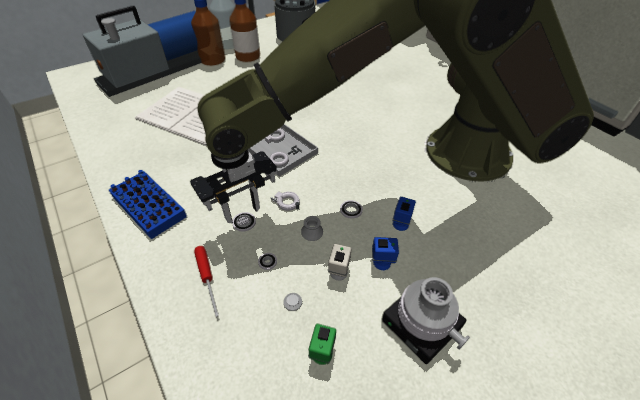

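Emit:
step_arm(moves=[[[0,0,0,0,0,0,0.2],[0,0,0,0,0,0,0.15],[0,0,0,0,0,0,0.15],[0,0,0,0,0,0,0.15],[0,0,0,0,0,0,0.15]]], newtons=4)

```text
t: 3.85
tcp_pos: [680.4, -125.4, 6.0]
tcp_rot: [-2.222, -2.221, 0.0]
contact_force: [0.5, 0.7, 0.3]
finger_gap: 53.8
```

```bash
python3 - <<'E'
from h import *
st();shot("a5","scene",(195,165,90,70),8);st()
E
```

```text
3.85 [ 680.4  -125.35    6.03] [-2.222 -2.221  0.   ] [0.5 0.7 0.3] 53.8 [-0.24  0.78  1.21 -0.    1.15 -0.23]
3.9 [ 680.39 -125.35    6.06] [-2.222 -2.221  0.   ] [-0.1  0.7  0. ] 54.2 [-0.24  0.78  1.21 -0.    1.15 -0.23]
```

View pics/a5.png

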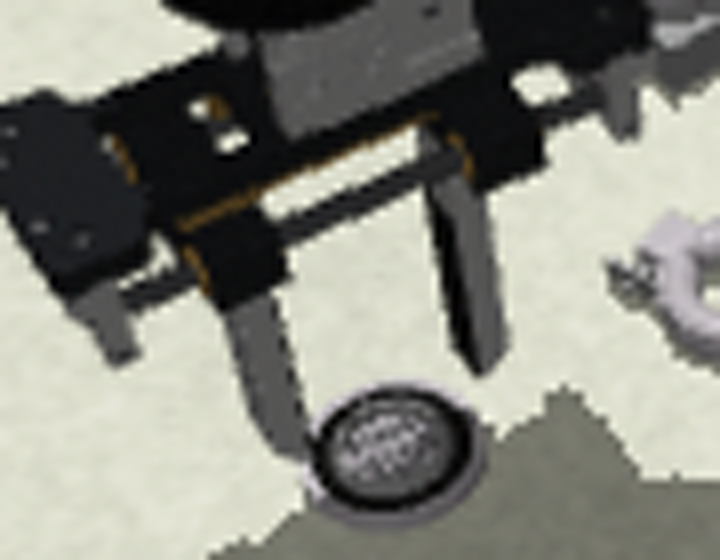

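Emit:
step_arm(moves=[[[0,0,0,0,0,0,0.55],[0,0,0,0,0,0,0.55],[0,0,-0.003,0,0,0,0.55],[0,0,-0.005,0,0,0,0.55],[0,0,-0.006,0,0,0,0.55]]])

```text
t: 4.4
tcp_pos: [680.2, -125.3, -0.4]
tcp_rot: [-2.221, -2.221, 0.0]
contact_force: [-0.6, -0.0, 0.4]
finger_gap: 72.6
```

Emit:
step_arm(moves=[[[0,0,-0.001,0,0,0,0.55],[0,0,-0.002,0,0,0,0.55],[0,0,-0.003,0,0,0,0.55],[0,0,-0.003,0,0,0,0.55],[0,0,-0.003,0,0,0,0.55]]])

```text
t: 4.9
tcp_pos: [680.4, -125.3, -2.9]
tcp_rot: [2.222, 2.221, -0.0]
contact_force: [-0.9, 0.1, -0.0]
finger_gap: 73.2
```

Emit:
step_arm(moves=[[[0,0,-0.002,0,0,0,0.55],[0,0,-0.004,0,0,0,0.55],[0,0,-0.006,0,0,0,0.55],[0,0,-0.007,0,0,0,0.55],[0,0,-0.008,0,0,0,0.55]]])

```text
t: 5.4
tcp_pos: [680.4, -125.3, -11.1]
tcp_rot: [-2.222, -2.221, 0.0]
contact_force: [0.2, 0.2, 0.2]
finger_gap: 73.0
```

```bash
python3 - <<'E'
from h import *
st();shot("a6","scene",(195,165,90,70),8);st()
E
```

```text
5.4 [ 680.37 -125.33  -11.11] [-2.222 -2.221  0.   ] [0.2 0.2 0.2] 73.0 [-0.24  0.8   1.22 -0.    1.12 -0.23]
5.45 [ 680.31 -125.31  -11.27] [-2.222 -2.221  0.   ] [-0.4  1.  -0.1] 73.0 [-0.24  0.8   1.22 -0.    1.12 -0.23]
```

View pics/a6.png

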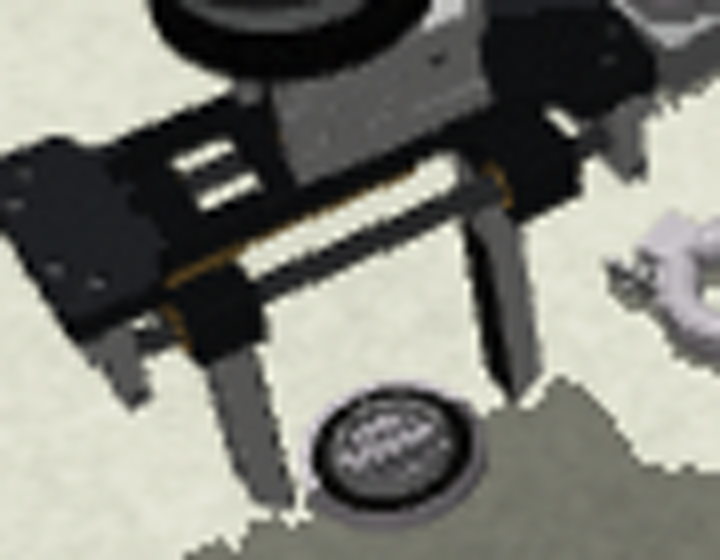

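Emit:
step_arm(moves=[[[0,0,-0.001,0,0,0,0.55],[0,0,-0.002,0,0,0,0.55],[0,0,-0.003,0,0,0,0.55],[0,0,-0.004,0,0,0,0.55],[0,0,-0.004,0,0,0,0.55]]])

```text
t: 5.95
tcp_pos: [680.3, -125.3, -15.1]
tcp_rot: [-2.222, -2.221, 0.0]
contact_force: [-0.1, 0.8, 0.7]
finger_gap: 72.6
```

Emit:
step_arm(moves=[[[0,0,-0.0005,0,0,0,0.55],[0,0,-0.001,0,0,0,0.55],[0,0,-0.0015,0,0,0,0.55],[0,0,-0.0015,0,0,0,0.55],[0,0,-0.0015,0,0,0,0.55]]])

```text
t: 6.45
tcp_pos: [680.4, -125.3, -16.5]
tcp_rot: [-2.222, -2.221, 0.0]
contact_force: [-0.4, 0.7, -0.1]
finger_gap: 72.9
```

Emit:
step_arm(moves=[[[0,0,0.001,0,0,0,0.3],[0,0,0.001,0,0,0,0.15],[0,0,0.001,0,0,0,0.1],[0,0,0.001,0,0,0,0.1],[0,0,0.001,0,0,0,0.1]]], newtons=4)

```text
t: 6.95
tcp_pos: [680.4, -125.3, -15.5]
tcp_rot: [-2.222, -2.221, 0.0]
contact_force: [-0.3, -0.1, -0.0]
finger_gap: 51.9
```

```bash
python3 - <<'E'
from h import *
st();shot("a7","scene",(195,165,90,70),8);st()
E
```

```text
6.95 [ 680.38 -125.32  -15.49] [-2.222 -2.221  0.   ] [-0.3 -0.1 -0. ] 51.9 [-0.24  0.81  1.22  0.    1.12 -0.23]
7.0 [ 680.38 -125.33  -15.48] [-2.222 -2.221  0.   ] [ 0.5 -0.2  1.1] 52.0 [-0.24  0.81  1.22  0.    1.12 -0.23]
```

View pics/a7.png

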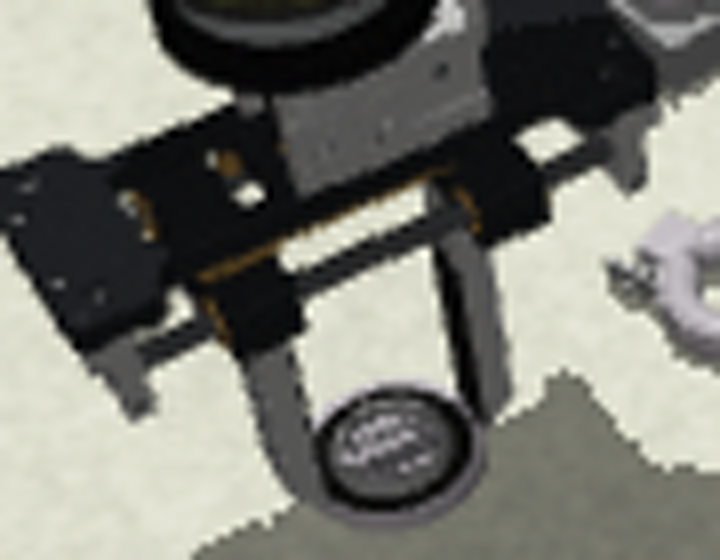

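```bash
python3 - <<'E'
from h import *
f=cv2.imread("pics/a7_full.png")
c=cv2.resize(f[165:235,195:285],None,fx=8,fy=8,interpolation=cv2.INTER_CUBIC)
def dr(P,col,closed=True):
    p=((proj("scene",P)-[195,165]+.5)*8).astype(np.int32);cv2.polylines(c,[p],closed,col,1)
for z,col in ((3.5,(0,0,255)),(10,(0,255,0))):
  for sg in(1,-1):
    x=680.4+sg*26
    dr([[x,-133.3,z],[x,-117.3,z],[x+sg*8,-117.3,z],[x+sg*8,-133.3,z]],col)
dr(circ(680.4,-125.3,9,29),(255,0,255));dr(circ(680.4,-125.3,4,29),(255,0,255))
cv2.imwrite("pics/a7o.png",c)
E
```

View pics/a7o.png

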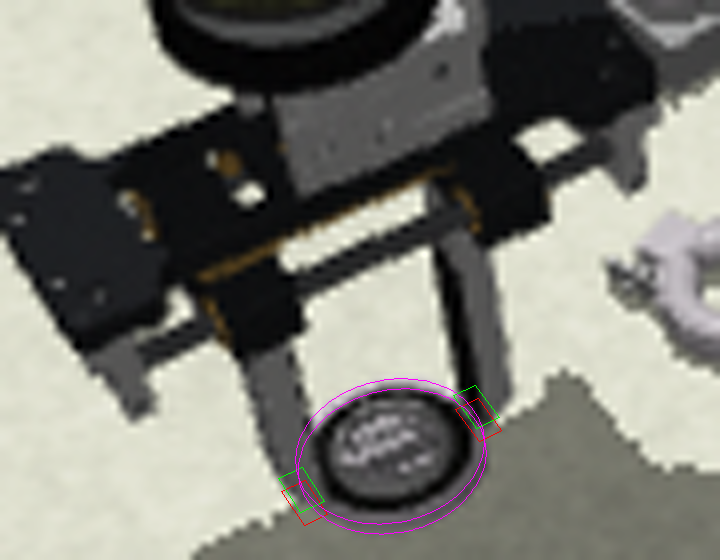

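```bash
python3 - <<'E'
from h import *
o=[]
for tag,zt,g in(("a6",-11.2,73.),("a5",6.05,54.)):
  f=cv2.imread(f"pics/{tag}_full.png")
  c=cv2.resize(f[190:235,215:275],None,fx=12,fy=12,interpolation=cv2.INTER_CUBIC)
  def dr(P,col,closed=True):
    p=((proj("scene",P)-[215,190]+.5)*12).astype(np.int32);cv2.polylines(c,[p],closed,col,1)
  for dz,col in ((19,(0,0,255)),(25,(0,255,0))):
   for sg in(1,-1):
    x=680.4+sg*g/2
    z=zt+dz
    dr([[x,-133.3,z],[x,-117.3,z],[x+sg*12.5,-117.3,z],[x+sg*12.5,-133.3,z]],col)
    dr([[x,-117.3,z],[x,-117.3,z+30]],col,False);dr([[x,-133.3,z],[x,-133.3,z+30]],col,False)
  cv2.imwrite(f"pics/{tag}o.png",c)
E
```

```text
(no output)
```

View pics/a6o.png

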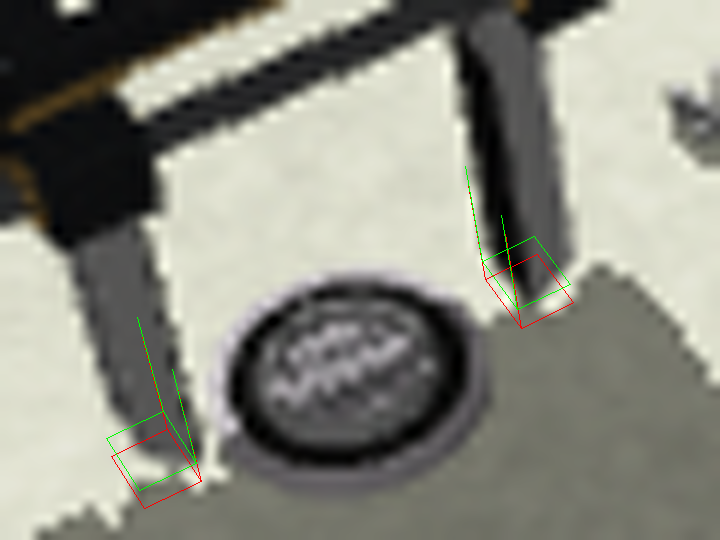

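View pics/a5o.png

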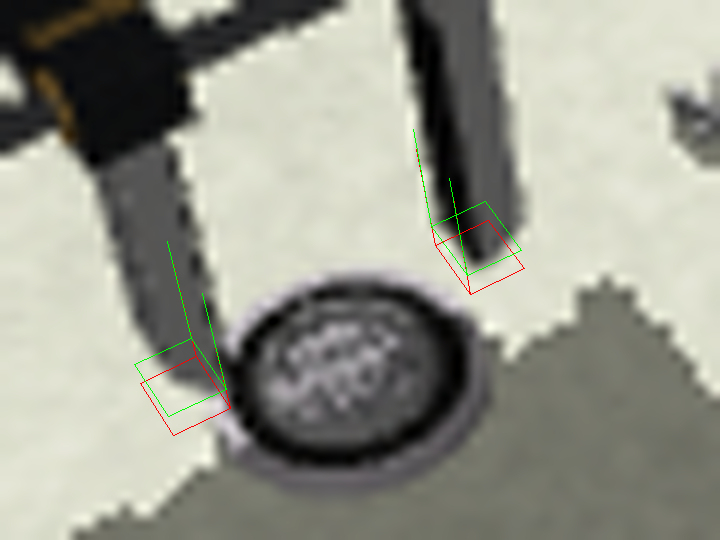

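Emit:
step_arm(moves=[[[0,0,0,0,0,0,0.5],[0,0,0,0,0,0,0.5],[0,0,-0.002,0,0,0,0.5],[0,0,-0.004,0,0,0,0.5],[0,0,-0.005,0,0,0,0.5]]])

```text
t: 7.5
tcp_pos: [680.2, -125.3, -20.8]
tcp_rot: [-2.221, -2.221, 0.0]
contact_force: [-0.9, -0.4, -0.7]
finger_gap: 70.3
```

Emit:
step_arm(moves=[[[0,0,-0.0005,0,0,0,0.5],[0,0,-0.001,0,0,0,0.5],[0,0,-0.0015,0,0,0,0.5],[0,0,-0.002,0,0,0,0.5],[0,0,-0.002,0,0,0,0.5]]])

```text
t: 8.0
tcp_pos: [680.4, -125.3, -22.5]
tcp_rot: [-2.222, -2.221, 0.0]
contact_force: [-0.4, 0.1, 0.6]
finger_gap: 70.2
```

Now try closing gently here.

Emit:
step_arm(moves=[[[0,0,0,0,0,0,0.3],[0,0,0,0,0,0,0.15],[0,0,0,0,0,0,0.12],[0,0,0,0,0,0,0.12],[0,0,0,0,0,0,0.12]]], newtons=4)

```text
t: 8.5
tcp_pos: [680.4, -125.3, -22.4]
tcp_rot: [2.222, 2.221, 0.0]
contact_force: [0.1, -0.6, 0.9]
finger_gap: 57.5
```

```bash
python3 - <<'E'
from h import *
st();shot("a8","scene",(215,190,60,45),12);st()
E
```

```text
8.5 [ 680.44 -125.33  -22.42] [2.222 2.221 0.   ] [ 0.1 -0.6  0.9] 57.5 [-0.24  0.82  1.22  0.    1.11 -0.23]
8.55 [ 680.43 -125.36  -22.4 ] [2.222 2.221 0.   ] [-0.4 -0.  -0.3] 57.6 [-0.24  0.82  1.22 -0.    1.11 -0.23]
```

View pics/a8.png

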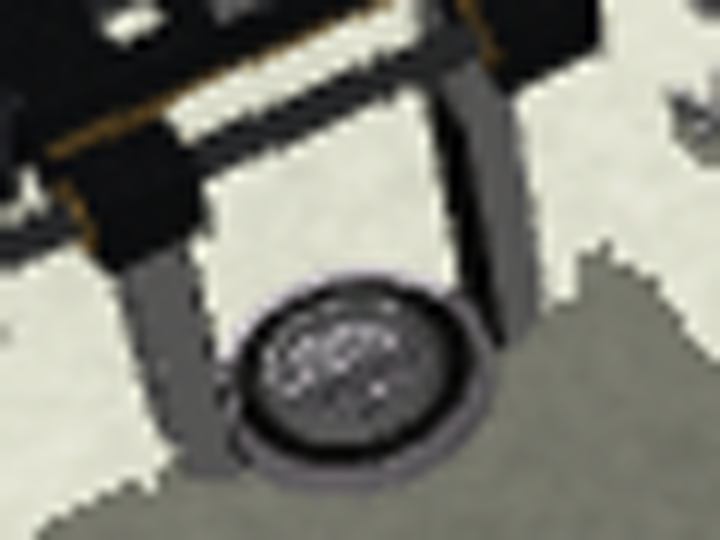

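Emit:
step_arm(moves=[[[0,0,0,0,0,0,0.5],[0,0,0,0,0,0,0.5],[0,0,0,0,0,-8,0.5],[0,0,0,0,0,-16,0.5],[0,0,0,0,0,-24,0.5]]])

```text
t: 9.05
tcp_pos: [680.4, -125.3, -22.5]
tcp_rot: [-2.64, -1.703, 0.0]
contact_force: [-0.2, -0.6, -0.0]
finger_gap: 70.5
```

Emit:
step_arm(moves=[[[0,0,0,0,0,-8,0.5],[0,0,0,0,0,-16,0.5],[0,0,0,0,0,-24,0.5],[0,0,0,0,0,-32,0.5],[0,0,0,0,0,-40,0.5]]])

```text
t: 9.55
tcp_pos: [680.4, -125.4, -22.5]
tcp_rot: [-3.063, -0.697, 0.0]
contact_force: [-0.4, -0.4, 1.0]
finger_gap: 70.3
```

Emit:
step_arm(moves=[[[0,0,0,0,0,-8,0.5],[0,0,0,0,0,-16,0.5],[0,0,0,0,0,-24,0.5],[0,0,0,0,0,-26,0.5],[0,0,0,0,0,-26,0.5]]])

```text
t: 10.05
tcp_pos: [680.4, -125.3, -22.5]
tcp_rot: [-3.142, 0.001, 0.0]
contact_force: [-0.2, -0.6, 0.1]
finger_gap: 70.3
```

Emit:
step_arm(moves=[[[0,0,0,0,0,0,0.3],[0,0,0,0,0,0,0.1],[0,0,0,0,0,0,0.1],[0,0,0,0,0,0,0.1],[0,0,0,0,0,0,0.1]]], newtons=12)

```text
t: 10.55
tcp_pos: [680.4, -125.4, -22.4]
tcp_rot: [3.142, -0.0, 0.0]
contact_force: [0.5, 0.5, -0.5]
finger_gap: 57.7
```

Emit:
step_arm(moves=[[[0,0,0.01,0,0,0,0.1],[0,0,0.03,0,0,0,0.1],[0,0,0.07,0,0,0,0.1],[0,0,0.115,0,0,0,0.1],[-0.01,0.025,0.155,0,0,0,0.1]]])

```text
t: 11.05
tcp_pos: [670.6, -102.3, 135.3]
tcp_rot: [3.141, -0.004, 0.002]
contact_force: [0.9, 0.5, -0.6]
finger_gap: 57.3
```

Emit:
step_arm(moves=[[[-0.015,0.035,0.018,0,0,0,0.1],[-0.032,0.077,0.018,0,0,0,0.1],[-0.049,0.119,0.018,0,0,0,0.1],[-0.066,0.161,0.018,0,0,0,0.1],[-0.083,0.203,0.018,0,0,0,0.1]]])

```text
t: 11.55
tcp_pos: [586.5, 104.2, 151.5]
tcp_rot: [-3.141, 0.0, -0.001]
contact_force: [0.5, 0.5, -0.6]
finger_gap: 57.6
```

Emit:
step_arm(moves=[[[-0.017,0.042,0,0,0,0,0.1],[-0.034,0.084,0,0,0,0,0.1],[-0.051,0.126,0,0,0,0,0.1],[-0.068,0.168,0,0,0,0,0.1],[-0.0864,0.2064,0,0,0,0,0.1]]])

```text
t: 12.05
tcp_pos: [500.1, 310.9, 151.5]
tcp_rot: [-3.141, -0.0, -0.001]
contact_force: [1.6, 0.0, -1.4]
finger_gap: 57.5
```

Emit:
step_arm(moves=[[[0,0,0,0,0,0,0.1],[0,0,0,0,0,0,0.1],[0,0,0,0,0,0,0.1],[0,0,0,0,0,0,0.1],[0,0,0,0,0,0,0.1]]])

```text
t: 12.55
tcp_pos: [501.5, 308.2, 150.6]
tcp_rot: [-3.142, 0.003, -0.0]
contact_force: [0.3, -0.0, -0.3]
finger_gap: 57.6
```

```bash
python3 - <<'E'
from h import *
st();shot("b1","scene",(390,230,100,80),8);st();shot("b1t","top",(130,190,80,80),6);st()
E
```

```text
12.55 [501.5  308.22 150.64] [-3.142e+00  3.000e-03 -0.000e+00] [ 0.3 -0.  -0.3] 57.6 [ 0.49  0.41  1.44 -0.    1.29  2.06]
12.6 [501.4  308.39 150.62] [-3.142e+00  2.000e-03 -0.000e+00] [-0.5 -0.2 -0.6] 57.6 [0.49 0.41 1.44 0.   1.29 2.06]
12.65 [501.3  308.5  150.57] [ 3.142e+00 -2.000e-03 -0.000e+00] [-0.3 -0.6 -1.1] 57.5 [ 0.49  0.41  1.44 -0.    1.29  2.06]
```

View pics/b1.png

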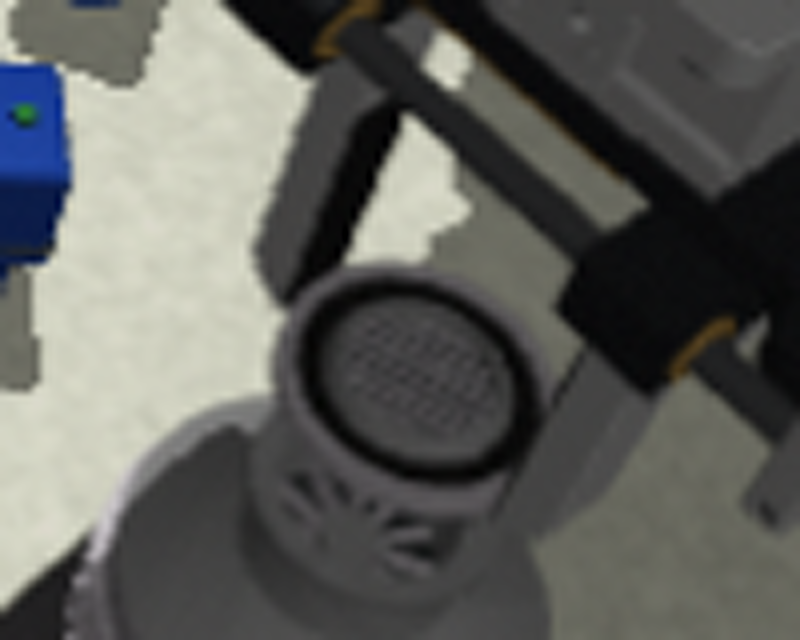

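View pics/b1t.png

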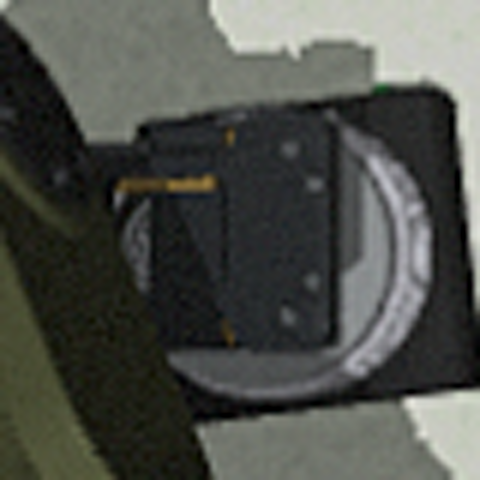

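```bash
cat >> h.py <<'E'
def over(src,dst,cs,box,s,n="scene"):
    f=cv2.imread(src);x,y,w,h=box
    c=cv2.resize(f[y:y+h,x:x+w],None,fx=s,fy=s,interpolation=cv2.INTER_CUBIC)
    for q,col in cs:
        cv2.polylines(c,[np.round((proj(n,circ(*q))-[x,y]+.5)*s).astype(np.int32)],True,col,1)
    cv2.imwrite(dst,c)
E
python3 - <<'E'
from h import *
y=(0,255,255);m=(255,0,255)
over("pics/b1_full.png","pics/b1o.png",[((501.4,308.3,182.1,29),y),((501.4,308.3,177.1,29),y),((501.4,308.3,186.1,17),m),((501.4,308.3,182.1,24.5),m)],(415,250,60,50),12)
im=cv2.imread("pics/b1_full.png")
x0,y0=415,250
c=cv2.resize(im[y0:y0+50,x0:x0+60],None,fx=8,fy=8,interpolation=cv2.INTER_CUBIC)
E
```

```text
(no output)
```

View pics/b1o.png

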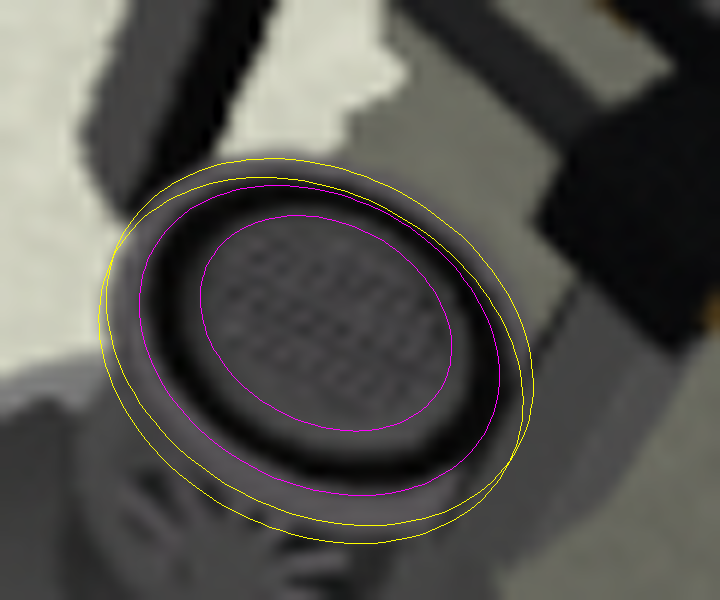

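```bash
python3 - <<'E'
from h import *
im=cv2.imread("pics/b1_full.png");x0,y0=420,255
c=cv2.resize(im[y0:y0+45,x0:x0+45],None,fx=8,fy=8,interpolation=cv2.INTER_CUBIC)
# dark ring center: radial profile search of circle min brightness in world model
g=im.max(2).astype(np.float32)
def dark(x,y,z,R):
    p=proj("scene",circ(x,y,z,R)).astype(np.float32)
    return cv2.remap(g,p[:,0].copy(),p[:,1].copy(),1).mean()
for z in (183.1,):
  b=min((dark(501+dx,308.5+dy,z,R),501+dx,308.5+dy,R) for dx in np.arange(-4,4.1,.25) for dy in np.arange(-4,4.1,.25) for R in (20,21,22,23))
  print(z,np.round(b,2))
im=cv2.imread("pics/scene0.png");G=grad(im)
# pump flange
for zr in([(140,27)],[(140,21)],[(140,27),(140,21)]):print(zr,fit1(G,"scene",501,311,zr,4))
G=grad(np.clip(cv2.imread("pics/top0.png").astype(float)*1.6,0,255).astype(np.uint8))
for zr in([(140,27)],[(140,21)],[(140,27),(140,21)]):print(zr,fit1(G,"top",501,308,zr,4))
# same dark measure at bench for bias
for tag,n in(("scene0","scene"),("top0","top")):
  g=cv2.imread(f"pics/{tag}.png").max(2).astype(np.float32)
  def dk(x,y,z,R):
    p=proj(n,circ(x,y,z,R)).astype(np.float32);return cv2.remap(g,p[:,0].copy(),p[:,1].copy(),1).mean()
  print(n,np.round(min((dk(680.4+dx,-125.4+dy,10,R),680.4+dx,-125.4+dy,R) for dx in np.arange(-4,4.1,.25) for dy in np.arange(-4,4.1,.25) for R in (20,21,22,23)),2))
E
```

```text
183.1 [ 12.4  500.5  308.75  22.  ]
[(140, 27)] [149.1 500.5 310.5]
[(140, 21)] [171.7 499.  310. ]
[(140, 27), (140, 21)] [317.6 500.  310.5]
[(140, 27)] [127.9 502.  304. ]
[(140, 21)] [165. 501. 310.]
[(140, 27), (140, 21)] [281.5 501.  310. ]
scene [  26.66  680.15 -124.9    22.  ]
top [  22.22  680.65 -126.4    22.  ]
```

Emit:
step_arm(moves=[[[0,0.001,-0.008,0,0,0,0.1],[0.0002,0.0012,-0.018,0,0,0,0.1],[0.0002,0.0012,-0.025,0,0,0,0.1],[0.0002,0.0012,-0.028,0,0,0,0.1],[0.0002,0.0012,-0.028,0,0,0,0.1]]])

```text
t: 13.15
tcp_pos: [500.9, 310.2, 121.8]
tcp_rot: [3.141, -0.0, -0.002]
contact_force: [-0.8, -0.4, -0.4]
finger_gap: 57.2
```

Emit:
step_arm(moves=[[[0,0,0,0,0,0,0.1],[0,0,0,0,0,0,0.1],[0,0,0,0,0,0,0.1],[0,0,0,0,0,0,0.1],[0,0,0,0,0,0,0.1]]])

```text
t: 13.65
tcp_pos: [501.2, 310.3, 122.7]
tcp_rot: [-3.141, 0.0, -0.0]
contact_force: [0.4, 0.1, 0.1]
finger_gap: 57.3
```

```bash
python3 - <<'E'
from h import *
st();shot("b2","scene",(400,250,75,60),10);st()
E
```

```text
13.65 [501.24 310.28 122.67] [-3.141  0.    -0.   ] [0.4 0.1 0.1] 57.3 [ 0.49  0.44  1.47 -0.    1.24  2.06]
13.7 [501.24 310.27 122.63] [-3.142  0.    -0.   ] [-0.2 -0.9 -0.9] 57.4 [ 0.49  0.44  1.47 -0.    1.24  2.06]
```

View pics/b2.png

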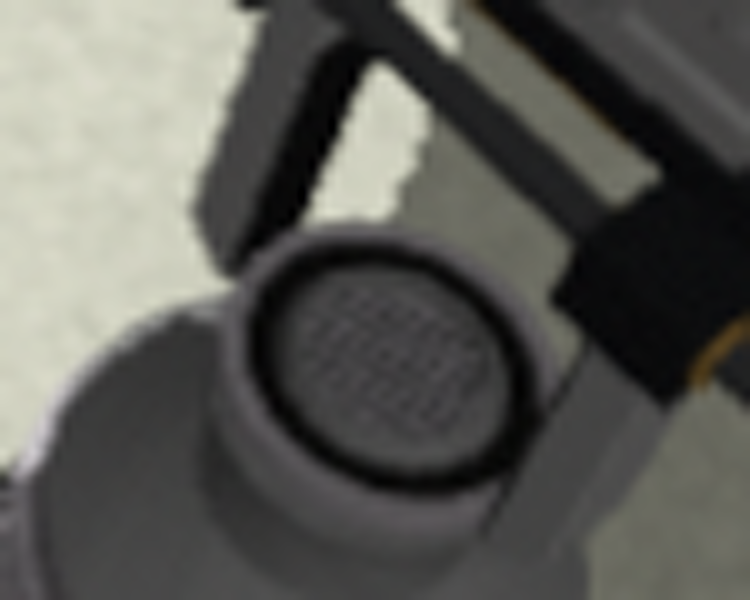

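Emit:
step_arm(moves=[[[0,0,-0.002,0,0,0,0.1],[0,0,-0.004,0,0,0,0.1],[0,0,-0.006,0,0,0,0.1],[0,0,-0.007,0,0,0,0.1],[0,0,-0.007,0,0,0,0.1]]])

```text
t: 14.2
tcp_pos: [501.1, 310.2, 115.3]
tcp_rot: [3.141, -0.0, -0.0]
contact_force: [-0.1, 0.0, -0.1]
finger_gap: 57.5
```

Emit:
step_arm(moves=[[[0,0,-0.0005,0,0,0,0.1],[0,0,-0.001,0,0,0,0.1],[0,0,-0.0013,0,0,0,0.1],[0,0,-0.0015,0,0,0,0.1],[0,0,-0.0015,0,0,0,0.1]]])

```text
t: 14.7
tcp_pos: [501.2, 310.3, 114.1]
tcp_rot: [-3.142, 0.0, -0.0]
contact_force: [-0.1, 0.3, -0.1]
finger_gap: 56.8
```

Emit:
step_arm(moves=[[[0,0,-0.0003,0,0,0,0.1],[0,0,-0.0006,0,0,0,0.1],[0,0,-0.0008,0,0,0,0.1],[0,0,-0.0008,0,0,0,0.1],[0,0,-0.0008,0,0,0,0.1]]])

```text
t: 15.2
tcp_pos: [501.2, 310.3, 113.5]
tcp_rot: [-3.141, 0.0, -0.0]
contact_force: [-0.8, -0.3, 2.8]
finger_gap: 57.3
```

Emit:
step_arm(moves=[[[0,0,-0.0003,0,0,0,0.1],[0,0,-0.0006,0,0,0,0.1],[0,0,-0.0008,0,0,0,0.1],[0,0,-0.0008,0,0,0,0.1],[0,0,-0.0008,0,0,0,0.1]]])

```text
t: 15.7
tcp_pos: [501.3, 310.3, 113.4]
tcp_rot: [-3.141, 0.0, -0.001]
contact_force: [-4.2, -2.2, 9.2]
finger_gap: 57.5
```

Emit:
step_arm(moves=[[[0,0,0.0008,0,0,0,0.1],[0,0,0.001,0,0,0,0.24],[0,0,0.001,0,0,0,0.35],[0,0,0.001,0,0,0,0.5],[0,0,0.001,0,0,0,0.6]]])

```text
t: 16.2
tcp_pos: [501.2, 310.3, 113.3]
tcp_rot: [3.141, -0.0, -0.0]
contact_force: [-0.3, -0.2, -0.1]
finger_gap: 74.0
```

Emit:
step_arm(moves=[[[0,0,0.01,0,0,0,0.7],[0,0,0.03,0,0,0,0.7],[0,0,0.06,0,0,0,0.7],[0.005,-0.04,0.08,0,0,0,0.7],[0.01,-0.08,0.08,0,0,0,0.7]]])

```text
t: 16.7
tcp_pos: [512.1, 230.2, 197.1]
tcp_rot: [-3.14, -0.003, -0.008]
contact_force: [1.5, 0.5, -0.5]
finger_gap: 79.5
```

```bash
python3 - <<'E'
from h import *
st();shot("b3","scene",(400,250,75,60),10);st()
y=(0,255,255)
im=cv2.imread("pics/b3_full.png")
g=im.max(2).astype(np.float32)
def dark(x,y,z,R):
    p=proj("scene",circ(x,y,z,R)).astype(np.float32)
    return cv2.remap(g,p[:,0].copy(),p[:,1].copy(),1).mean()
for z in(146,):
  print(np.round(min((dark(501+dx,310+dy,z,R),501+dx,310+dy,R) for dx in np.arange(-4,4.1,.25) for dy in np.arange(-4,4.1,.25) for R in (20,21,22,23)),2))
E
```

```text
16.7 [512.08 230.24 197.11] [-3.14e+00 -3.00e-03 -8.00e-03] [ 1.5  0.5 -0.5] 79.5 [ 0.36  0.31  1.47 -0.    1.36  1.93]
16.75 [512.51 224.98 195.77] [ 3.141e+00 -3.000e-03  5.000e-03] [ 0.9 -5.1  0.1] 79.9 [ 0.35  0.31  1.47 -0.    1.36  1.92]
[ 12.64 500.25 310.75  22.  ]
```

View pics/b3.png

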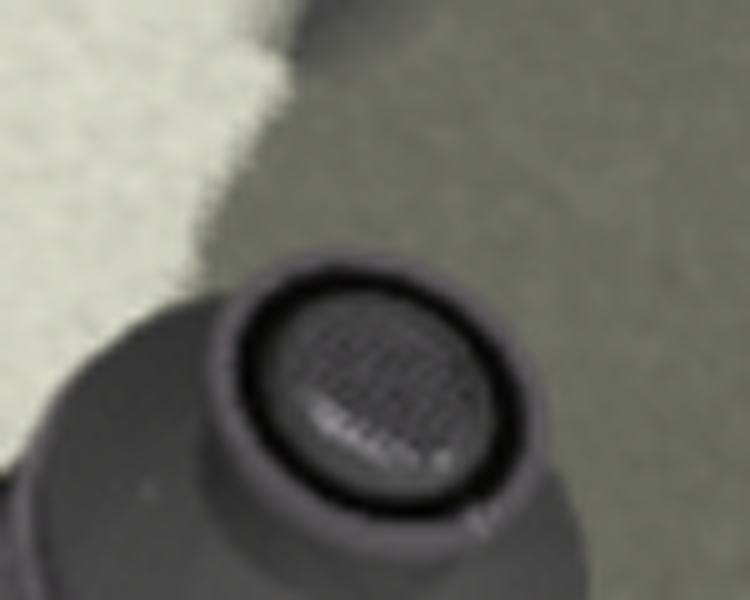

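Emit:
step_arm(moves=[[[0.0087,-0.0475,0,0,0,0,0.5],[0.0174,-0.095,0,0,0,0,0.5],[0.026,-0.1425,-0.02,0,0,0,0.5],[0.035,-0.19,-0.04,0,0,0,0.5],[0.0433,-0.2377,-0.06,0,0,0,0.5]]])

```text
t: 17.25
tcp_pos: [553.6, -3.0, 136.3]
tcp_rot: [3.142, -0.0, 0.002]
contact_force: [0.6, -0.5, 0.8]
finger_gap: 70.4
```

Emit:
step_arm(moves=[[[0,0,-0.035,0,0,0,0.5],[0,0,-0.07,0,0,0,0.5],[0,0,-0.1,0,0,0,0.5],[0,0,-0.12,0,0,0,0.5],[0,0,-0.1349,0,0,0,0.5]]])

```text
t: 17.75
tcp_pos: [553.2, -1.1, 0.3]
tcp_rot: [-3.142, 0.001, 0.001]
contact_force: [-0.4, 0.0, 1.1]
finger_gap: 70.4
```

Emit:
step_arm(moves=[[[0,0,0,0,0,0,0.4],[0,0,0,0,0,0,0.2],[0,0,0,0,0,0,0],[0,0,0,0,0,0,-0.2],[0,0,0,0,0,0,-0.2]]], newtons=4)

```text
t: 18.25
tcp_pos: [553.9, -1.2, 2.0]
tcp_rot: [3.141, -0.0, 0.002]
contact_force: [0.9, -0.6, 3.9]
finger_gap: 39.7
```

```bash
python3 - <<'E'
from h import *
st();shot("c1","scene",(270,180,80,65),9);st()
E
```

```text
18.25 [553.86  -1.2    2.  ] [ 3.141e+00 -0.000e+00  2.000e-03] [ 0.9 -0.6  3.9] 39.7 [-0.07  0.52  1.67 -0.    0.96  1.5 ]
18.3 [553.9   -1.18   1.98] [ 3.141e+00 -0.000e+00  2.000e-03] [-0.9 -1.1  4.9] 39.8 [-0.07  0.52  1.67 -0.    0.96  1.5 ]
```

View pics/c1.png

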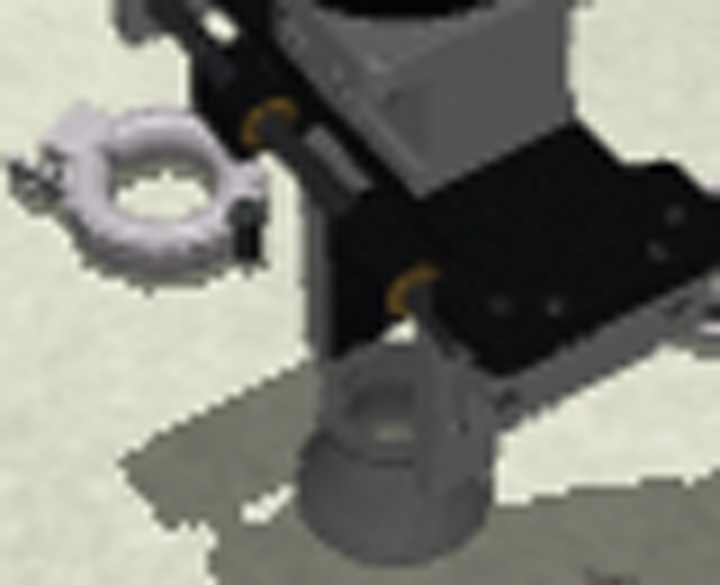

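Emit:
step_arm(moves=[[[0,0,0,0,0,0,0],[0,0,0,0,0,0,0.3],[0,0,0,0,0,8,0.4],[0,0,0,0,0,16,0.4],[0,0,0,0,0,24,0.4]]])

```text
t: 18.8
tcp_pos: [553.2, -1.0, 1.0]
tcp_rot: [-3.071, -0.662, 0.001]
contact_force: [0.6, 0.2, 0.8]
finger_gap: 66.3
```

Emit:
step_arm(moves=[[[0,0,0,0,0,8,0.4],[0,0,0,0,0,16,0.4],[0,0,0,0,0,24,0.4],[0,0,0,0,0,32,0.4],[0,0,0,0,0,40,0.4]]])

```text
t: 19.3
tcp_pos: [553.3, -1.0, 1.1]
tcp_rot: [-2.659, -1.672, 0.0]
contact_force: [-0.1, -0.8, 0.6]
finger_gap: 66.0
```

Emit:
step_arm(moves=[[[0,0,0,0,0,8,0.4],[0,0,0,0,0,16,0.4],[0,0,0,0,0,24,0.4],[0,0,0,0,0,26,0.4],[0,0,0,0,0,26,0.4]]])

```text
t: 19.8
tcp_pos: [553.3, -1.0, 1.1]
tcp_rot: [-2.221, -2.221, 0.0]
contact_force: [0.5, -0.5, -0.0]
finger_gap: 65.7
```

```bash
python3 - <<'E'
from h import *
st();shot("c2","scene",(270,180,80,65),9);st()
E
```

```text
19.8 [553.25  -1.04   1.06] [-2.221 -2.221  0.   ] [ 0.5 -0.5 -0. ] 65.7 [-0.07  0.52  1.67  0.    0.96 -0.07]
19.85 [553.28  -1.06   1.07] [-2.223 -2.22   0.   ] [-0.1 -0.1 -0.6] 65.6 [-0.07  0.52  1.67  0.    0.96 -0.07]
```

View pics/c2.png

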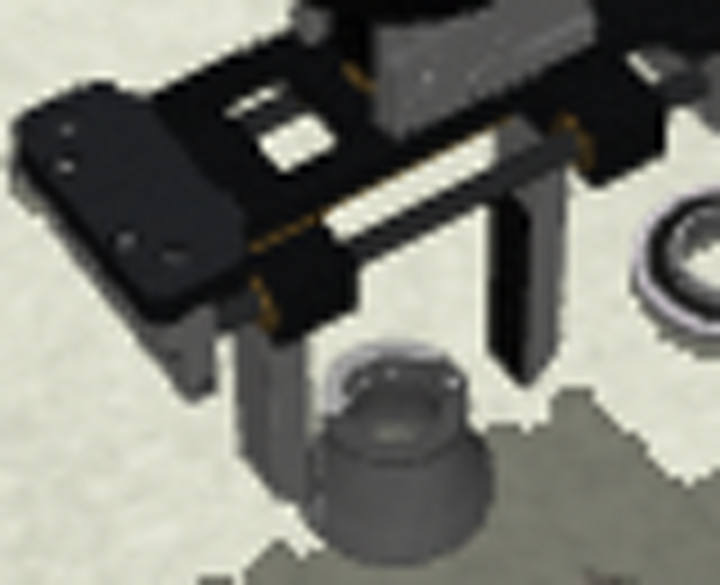

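Emit:
step_arm(moves=[[[0,0,0,0,0,0,0.2],[0,0,0,0,0,0,0],[0,0,0,0,0,0,-0.2],[0,0,0,0,0,0,-0.3],[0,0,0,0,0,0,-0.3]]], newtons=5)

```text
t: 20.35
tcp_pos: [553.4, -1.1, 1.2]
tcp_rot: [2.222, 2.221, 0.0]
contact_force: [0.7, 0.6, -0.1]
finger_gap: 39.2
```

```bash
python3 - <<'E'
from h import *
st();shot("c3","scene",(270,180,80,65),9);st()
E
```

```text
20.35 [553.42  -1.12   1.21] [2.222 2.221 0.   ] [ 0.7  0.6 -0.1] 39.2 [-0.07  0.52  1.67 -0.    0.96 -0.07]
20.4 [553.44  -1.12   1.23] [2.222 2.221 0.   ] [ 0.7  0.7 -1.3] 39.4 [-0.07  0.52  1.67  0.    0.96 -0.07]
```

View pics/c3.png

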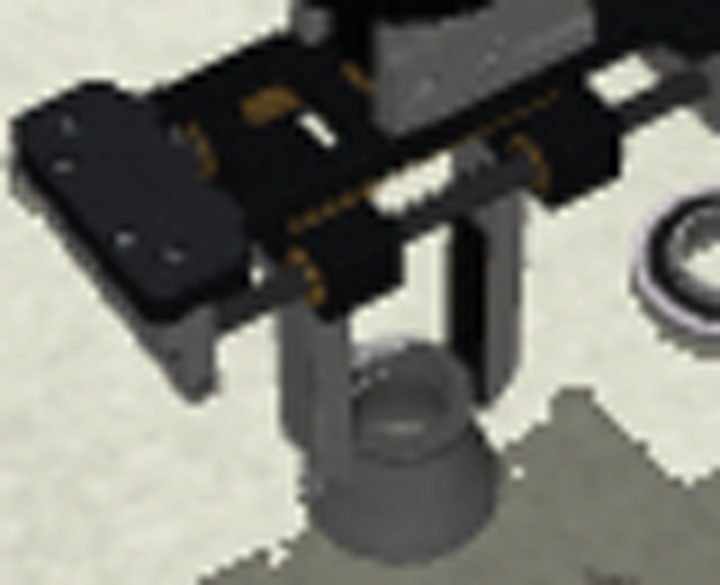

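Emit:
step_arm(moves=[[[0,0,0,0,0,0,-0.3],[0,0,0.01,0,0,0,-0.3],[0,0,0.03,0,0,0,-0.3],[0,0,0.07,0,0,0,-0.3],[0,0,0.11,0,0,0,-0.3]]], newtons=20)

```text
t: 20.9
tcp_pos: [552.8, -1.1, 112.8]
tcp_rot: [-2.221, -2.221, 0.001]
contact_force: [0.3, -1.4, -1.0]
finger_gap: 39.0
```

Emit:
step_arm(moves=[[[0,0.01,0.035,0,0,0,-0.3],[-0.005,0.035,0.055,0,0,0,-0.3],[-0.012,0.075,0.06,0,0,0,-0.3],[-0.019,0.115,0.06,0,0,0,-0.3],[-0.026,0.155,0.06,0,0,0,-0.3]]])

```text
t: 21.4
tcp_pos: [526.8, 155.3, 172.2]
tcp_rot: [2.222, 2.22, 0.001]
contact_force: [0.9, 0.3, -1.3]
finger_gap: 38.8
```

Emit:
step_arm(moves=[[[-0.007,0.04,0,0,0,0,-0.3],[-0.014,0.08,0,0,0,0,-0.3],[-0.021,0.12,0,0,0,0,-0.3],[-0.026,0.1562,0,0,0,0,-0.3],[-0.0261,0.1562,0,0,0,0,-0.3]]])

```text
t: 21.9
tcp_pos: [500.0, 313.5, 171.6]
tcp_rot: [-2.217, -2.225, -0.0]
contact_force: [0.4, -0.4, -1.4]
finger_gap: 39.1
```

Emit:
step_arm(moves=[[[0,0,0,0,0,0,-0.3],[0,0,0,0,0,0,-0.3],[0,0,0,0,0,0,-0.3],[0,0,0,0,0,0,-0.3],[0,0,0,0,0,0,-0.3]]])

```text
t: 22.4
tcp_pos: [501.5, 309.6, 171.3]
tcp_rot: [2.223, 2.22, 0.0]
contact_force: [0.1, -0.7, -1.7]
finger_gap: 38.9
```

```bash
python3 - <<'E'
from h import *
st();shot("c4","scene",(395,225,85,70),9);st()
y=(0,255,255);m=(255,0,255)
s=r.read_state()['tcp_pos'];x0,y0,z0=s[0]-.8,s[1]+.4,s[2]-1.2
over("pics/c4_full.png","pics/c4o.png",[((x0,y0,z0,27),y),((x0,y0,z0+9,27),y),((x0,y0,z0+40,20),m),((x0,y0,z0+40,14),m)],(395,225,85,70),9)
E
```

```text
22.4 [501.5  309.58 171.33] [2.223 2.22  0.   ] [ 0.1 -0.7 -1.7] 38.9 [ 0.49  0.39  1.41 -0.    1.33  0.49]
22.45 [501.47 309.71 171.3 ] [2.222 2.22  0.   ] [ 0.9  0.2 -1. ] 38.9 [ 0.49  0.39  1.41 -0.    1.33  0.49]
```

View pics/c4o.png

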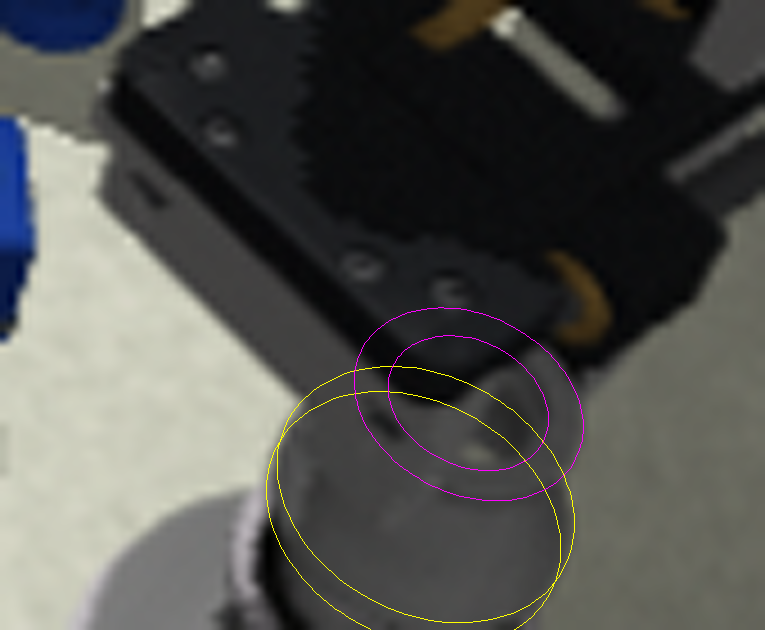

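```bash
python3 - <<'E'
from h import *
f=cv2.imread("pics/c4_full.png");f=np.clip(f.astype(float)*2.2,0,255).astype(np.uint8);cv2.imwrite("pics/c4b_.png",f)
y=(0,255,255);m=(255,0,255)
x0,y0,z0=501.5-.8,309.6+.4,171.3-1.2
over("pics/c4b_.png","pics/c4o2.png",[((x0,y0,z0,27),y),((x0,y0,z0+40,20),m)],(410,250,60,55),10)
over("pics/c4b_.png","pics/c4b.png",[],(410,250,60,55),10)
E
```

```text
(no output)
```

View pics/c4b.png

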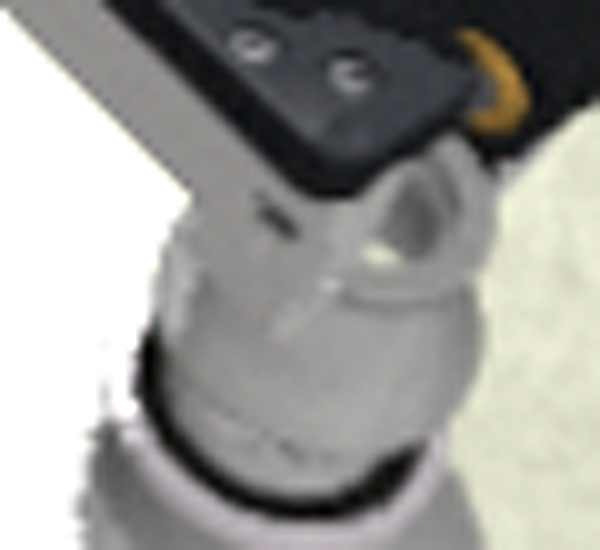

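View pics/c4o2.png

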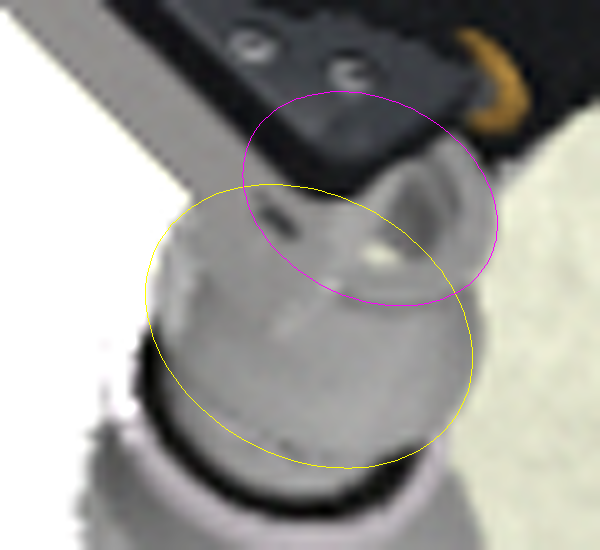

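Emit:
step_arm(moves=[[[0,0,-0.005,0,0,0,-0.3],[0,0,-0.011,0,0,0,-0.3],[0,0,-0.016,0,0,0,-0.3],[0,0,-0.018,0,0,0,-0.3],[0,0,-0.018,0,0,0,-0.3]]])

```text
t: 22.95
tcp_pos: [501.1, 310.0, 152.7]
tcp_rot: [-2.222, -2.221, 0.001]
contact_force: [-0.1, -0.2, -1.7]
finger_gap: 39.0
```

Emit:
step_arm(moves=[[[0,0,-0.001,0,0,0,-0.3],[0,0,-0.002,0,0,0,-0.3],[0,0,-0.003,0,0,0,-0.3],[0,0,-0.004,0,0,0,-0.3],[0,0,-0.0045,0,0,0,-0.3]]])

```text
t: 23.45
tcp_pos: [501.3, 310.1, 148.6]
tcp_rot: [-2.222, -2.221, 0.0]
contact_force: [0.4, 0.9, -1.4]
finger_gap: 38.9
```

```bash
python3 - <<'E'
from h import *
st();shot("c5","scene",(410,250,60,55),10);st()
f=cv2.imread("pics/c5.png");cv2.imwrite("pics/c5.png",np.clip(f.astype(float)*2.2,0,255).astype(np.uint8))
E
```

```text
23.45 [501.27 310.09 148.62] [-2.222 -2.221  0.   ] [ 0.4  0.9 -1.4] 38.9 [0.49 0.41 1.44 0.   1.29 0.49]
23.5 [501.27 310.08 148.57] [-2.222 -2.221  0.   ] [-0.4  0.7 -3.1] 38.9 [0.49 0.41 1.44 0.   1.29 0.49]
```

View pics/c5.png

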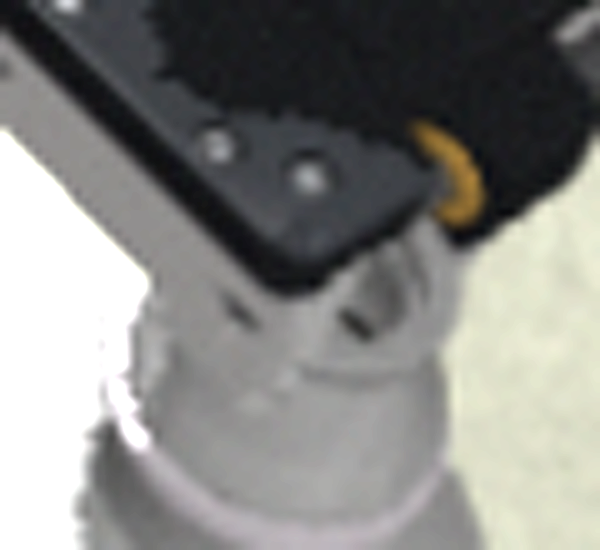

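Emit:
step_arm(moves=[[[0,0,-0.0004,0,0,0,-0.3],[0,0,-0.0008,0,0,0,-0.3],[0,0,-0.0012,0,0,0,-0.3],[0,0,-0.0016,0,0,0,-0.3],[0,0,-0.0016,0,0,0,-0.3]]])

```text
t: 24.0
tcp_pos: [501.3, 310.1, 147.0]
tcp_rot: [2.222, 2.221, -0.0]
contact_force: [-0.4, -0.0, -0.8]
finger_gap: 39.3
```

Emit:
step_arm(moves=[[[0,0,-0.0003,0,0,0,-0.3],[0,0,-0.0006,0,0,0,-0.3],[0,0,-0.0009,0,0,0,-0.3],[0,0,-0.0009,0,0,0,-0.3],[0,0,-0.0009,0,0,0,-0.3]]])

```text
t: 24.5
tcp_pos: [501.3, 310.1, 146.2]
tcp_rot: [2.222, 2.221, 0.0]
contact_force: [0.0, -0.2, 0.0]
finger_gap: 38.7
```

Emit:
step_arm(moves=[[[0,0,-0.0003,0,0,0,-0.3],[0,0,-0.0005,0,0,0,-0.3],[0,0,-0.0005,0,0,0,-0.3],[0,0,-0.0005,0,0,0,-0.3],[0,0,-0.0005,0,0,0,-0.3]]])

```text
t: 25.0
tcp_pos: [501.4, 310.1, 146.2]
tcp_rot: [2.222, 2.221, 0.001]
contact_force: [-2.5, -1.3, 5.1]
finger_gap: 38.6
```

Emit:
step_arm(moves=[[[0,0,0.0005,0,0,0,-0.3],[0,0,0.0006,0,0,0,-0.1],[0,0,0.0006,0,0,0,0.1],[0,0,0.0006,0,0,0,0.3],[0,0,0.0006,0,0,0,0.5]]])

```text
t: 25.5
tcp_pos: [501.3, 310.1, 146.2]
tcp_rot: [-2.222, -2.221, 0.0]
contact_force: [-0.0, -0.1, -0.2]
finger_gap: 63.3
```

Emit:
step_arm(moves=[[[0,0,0.01,0,0,0,0.5],[0,0,0.03,0,0,0,0.5],[0,0,0.06,0,0,0,0.5],[0.01,-0.03,0.08,0,0,0,0.5],[0.025,-0.07,0.08,0,0,0,0.5]]])

```text
t: 26.0
tcp_pos: [527.0, 240.8, 230.3]
tcp_rot: [2.217, 2.223, 0.008]
contact_force: [0.4, -0.2, -0.3]
finger_gap: 70.4
```

Emit:
step_arm(moves=[[[0.02,-0.042,0,0,0,0,0.5],[0.04,-0.084,0,0,0,0,0.5],[0.06,-0.126,0,0,0,0,0.5],[0.08,-0.165,-0.01,0,0,0,0.5],[0.1,-0.2,-0.03,0,0,0,0.5]]])

```text
t: 26.5
tcp_pos: [627.6, 38.0, 198.4]
tcp_rot: [2.22, 2.219, 0.004]
contact_force: [0.5, 0.5, 0.5]
finger_gap: 70.5
```

```bash
python3 - <<'E'
from h import *
st();f=shot("d1","scene",(400,240,75,60),10);st()
y=(0,255,255);m=(255,0,255)
x0,y0=500.4,310.7
over("pics/d1_full.png","pics/d1o.png",[((x0,y0,145,27),y),((x0,y0,154,27),y),((x0,y0,185,20),m),((x0,y0,185,14),m)],(410,245,60,55),10)
G=grad(cv2.imread("pics/d1_full.png"))
print(fit1(G,"scene",x0,y0,[(185,20),(185,14)],4))
E
```

```text
26.5 [627.63  37.98 198.37] [2.22  2.219 0.004] [0.5 0.5 0.5] 70.5 [ 0.    0.46  1.25 -0.    1.42  0.  ]
26.55 [628.03  33.27 193.05] [-2.226 -2.216  0.004] [ 2.5 -4.2 -2.9] 70.4 [-0.    0.47  1.25 -0.    1.42 -0.  ]
[373.2 498.9 310.2]
```

View pics/d1.png

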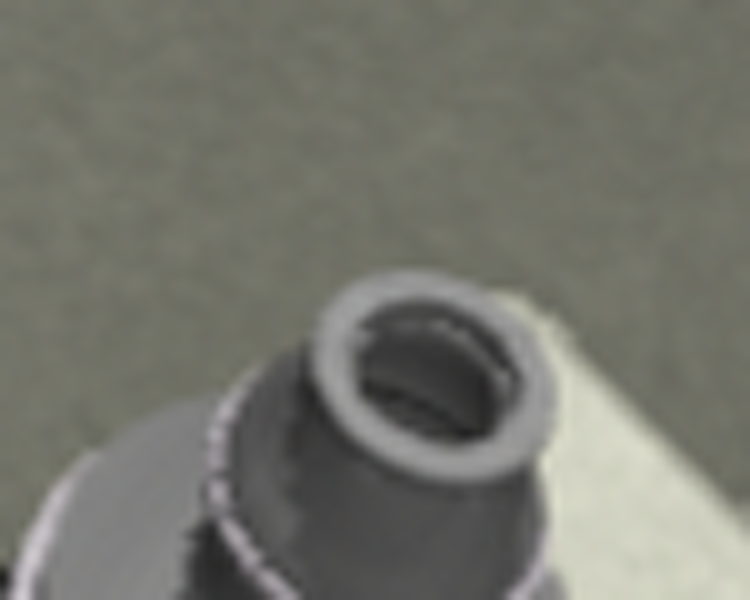

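View pics/d1o.png

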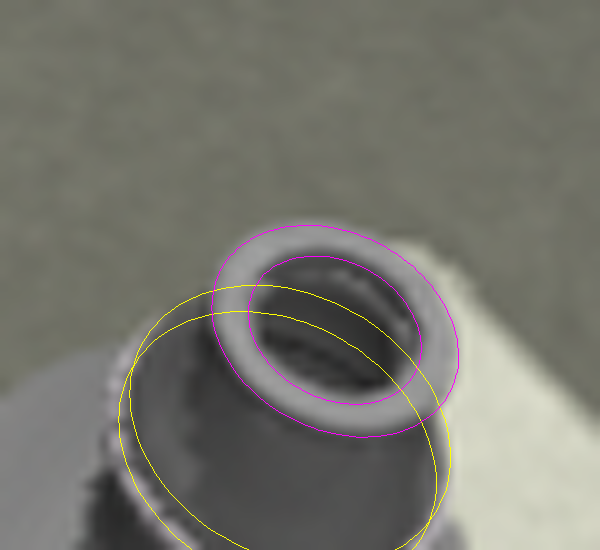

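Emit:
step_arm(moves=[[[0.02,-0.01,-0.02,0,0,0,0.3],[0.045,-0.02,-0.05,0,0,0,0.3],[0.0614,-0.0309,-0.09,0,0,0,0.3],[0.0614,-0.0309,-0.125,0,0,0,0.3],[0.0614,-0.0309,-0.15,0,0,0,0.3]]])

```text
t: 27.05
tcp_pos: [687.1, 8.9, 43.8]
tcp_rot: [-2.221, -2.219, 0.003]
contact_force: [0.7, 0.1, 0.4]
finger_gap: 61.3
```

Emit:
step_arm(moves=[[[0,0,-0.01,0,0,0,0.3],[0,0,-0.02,0,0,0,0.3],[0,0,-0.025,0,0,0,0.3],[0,0,-0.025,0,0,0,0.3],[0,0,-0.025,0,0,0,0.3]]])

```text
t: 27.55
tcp_pos: [688.3, 9.2, 22.5]
tcp_rot: [2.221, 2.22, 0.002]
contact_force: [-0.3, -0.0, 0.7]
finger_gap: 61.3
```

```bash
python3 - <<'E'
from h import *
st();f=shot("e1","scene",(225,210,75,60),10);st()
E
```

```text
27.55 [688.26   9.23  22.53] [2.221e+00 2.220e+00 2.000e-03] [-0.3 -0.   0.7] 61.3 [-0.04  0.75  1.22  0.    1.17 -0.04]
27.6 [688.2    9.21  22.49] [2.221e+00 2.220e+00 2.000e-03] [-0.1  0.1 -0. ] 61.1 [-0.04  0.75  1.22 -0.    1.17 -0.04]
```

View pics/e1.png

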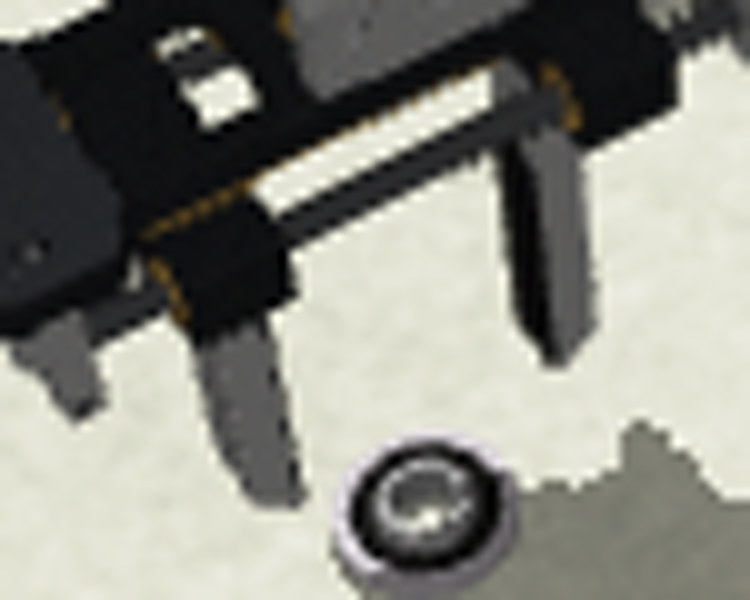

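Emit:
step_arm(moves=[[[0,0,-0.02,0,0,0,0.3],[0,0,-0.033,0,0,0,0.3],[0,0,-0.04,0,0,0,0.3],[0,0,-0.043,0,0,0,0.3],[0,0,-0.0437,0,0,0,0.3]]])

```text
t: 28.1
tcp_pos: [687.8, 9.2, -22.4]
tcp_rot: [-2.222, -2.221, 0.0]
contact_force: [0.0, 0.1, -0.8]
finger_gap: 60.9
```

Emit:
step_arm(moves=[[[0,0,0,0,0,0,0.1],[0,0,0,0,0,0,-0.05],[0,0,0,0,0,0,-0.15],[0,0,0,0,0,0,-0.2],[0,0,0,0,0,0,-0.2]]], newtons=4)

```text
t: 28.6
tcp_pos: [688.0, 9.2, -21.9]
tcp_rot: [2.221, 2.221, 0.001]
contact_force: [-0.8, 0.2, 2.8]
finger_gap: 42.9
```

Emit:
step_arm(moves=[[[0,0,0,0,0,0,0.1],[0,0,0,0,0,0,0.3],[0,0,0.0005,0,0,-8,0.3],[0,0,0.0005,0,0,-16,0.3],[0,0,0.0005,0,0,-24,0.3]]])

```text
t: 29.1
tcp_pos: [687.6, 9.2, -22.1]
tcp_rot: [-2.64, -1.703, 0.0]
contact_force: [-0.3, -0.0, 0.0]
finger_gap: 61.1
```

Emit:
step_arm(moves=[[[0,0,0,0,0,-8,0.3],[0,0,0,0,0,-16,0.3],[0,0,0,0,0,-24,0.3],[0,0,0,0,0,-32,0.3],[0,0,0,0,0,-40,0.3]]])

```text
t: 29.6
tcp_pos: [687.6, 9.2, -22.1]
tcp_rot: [-3.063, -0.697, 0.001]
contact_force: [1.0, 0.1, 0.2]
finger_gap: 61.2
```

Emit:
step_arm(moves=[[[0,0,0,0,0,-8,0.3],[0,0,0,0,0,-16,0.3],[0,0,0,0,0,-24,0.3],[0,0,0,0,0,-26,0.3],[0,0,0,0,0,-26,0.3]]])

```text
t: 30.1
tcp_pos: [687.5, 9.2, -22.1]
tcp_rot: [-3.142, 0.001, 0.001]
contact_force: [0.4, -0.2, 0.9]
finger_gap: 61.0
```

Emit:
step_arm(moves=[[[0,0,0,0,0,0,0.1],[0,0,0,0,0,0,-0.05],[0,0,0,0,0,0,-0.15],[0,0,0,0,0,0,-0.2],[0,0,0,0,0,0,-0.2]]], newtons=10)

```text
t: 30.6
tcp_pos: [687.7, 9.2, -21.9]
tcp_rot: [-3.142, 0.0, -0.0]
contact_force: [0.4, -0.5, -0.1]
finger_gap: 42.4
```

```bash
python3 - <<'E'
from h import *
st();f=shot("e2","scene",(230,220,75,60),10);st()
E
```

```text
30.6 [687.7    9.21 -21.9 ] [-3.142  0.    -0.   ] [ 0.4 -0.5 -0.1] 42.4 [-0.04  0.81  1.23  0.    1.1   1.53]
30.65 [687.67   9.22 -21.93] [-3.142  0.     0.   ] [-0.8  0.2 -0.1] 42.3 [-0.04  0.81  1.23  0.    1.1   1.53]
```

View pics/e2.png

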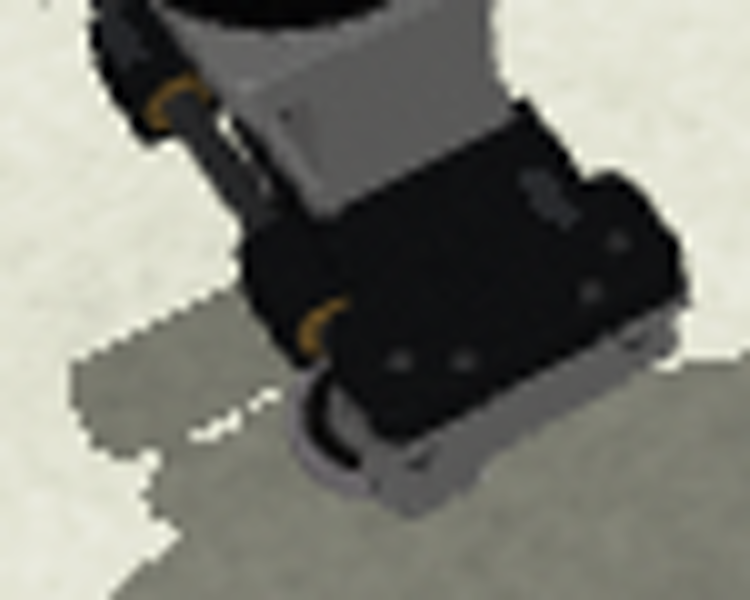

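Emit:
step_arm(moves=[[[0,0,0.01,0,0,0,-0.2],[0,0,0.04,0,0,0,-0.2],[0,0,0.08,0,0,0,-0.2],[0,0,0.12,0,0,0,-0.2],[0,0,0.16,0,0,0,-0.2]]])

```text
t: 31.15
tcp_pos: [687.5, 9.2, 140.7]
tcp_rot: [3.142, -0.0, 0.001]
contact_force: [0.9, -0.5, -0.8]
finger_gap: 42.6
```

Emit:
step_arm(moves=[[[-0.016,0.025,0.02,0,0,0,-0.2],[-0.038,0.061,0.034,0,0,0,-0.2],[-0.06,0.097,0.04,0,0,0,-0.2],[-0.082,0.133,0.04,0,0,0,-0.2],[-0.104,0.168,0.04,0,0,0,-0.2]]])

```text
t: 31.65
tcp_pos: [582.7, 178.5, 179.3]
tcp_rot: [-3.141, 0.0, -0.002]
contact_force: [0.9, 0.9, -1.8]
finger_gap: 42.3
```

Emit:
step_arm(moves=[[[-0.022,0.036,0,0,0,0,-0.2],[-0.044,0.072,0,0,0,0,-0.2],[-0.066,0.107,0,0,0,0,-0.2],[-0.079,0.127,0,0,0,0,-0.2],[-0.0823,0.1329,0,0,0,0,-0.2]]])

```text
t: 32.15
tcp_pos: [500.1, 312.0, 179.1]
tcp_rot: [-3.141, -0.004, -0.001]
contact_force: [0.9, -0.4, -0.2]
finger_gap: 42.3
```

Emit:
step_arm(moves=[[[0,0,0,0,0,0,-0.2],[0,0,0,0,0,0,-0.2],[0,0,0,0,0,0,-0.2],[0,0,0,0,0,0,-0.2],[0,0,0,0,0,0,-0.2]]])

```text
t: 32.65
tcp_pos: [501.7, 309.6, 178.1]
tcp_rot: [3.142, -0.002, -0.0]
contact_force: [-0.3, 0.1, -0.2]
finger_gap: 42.4
```

```bash
python3 - <<'E'
from h import *
st();f=shot("e3","scene",(405,225,75,60),10);st()
g=cv2.imread("pics/e3_full.png").max(2).astype(np.float32);s=r.read_state()['tcp_pos']
def dark(x,y,z,R):
    p=proj("scene",circ(x,y,z,R)).astype(np.float32)
    return cv2.remap(g,p[:,0].copy(),p[:,1].copy(),1).mean()
print(np.round(min((dark(501+dx,310+dy,s[2]+21.9+10.5,R),501+dx,310+dy,R) for dx in np.arange(-4,4.1,.25) for dy in np.arange(-4,4.1,.25) for R in np.arange(13,18,.5)),2))
E
```

```text
32.65 [501.73 309.55 178.06] [ 3.142e+00 -2.000e-03 -0.000e+00] [-0.3  0.1 -0.2] 42.4 [ 0.49  0.39  1.4  -0.    1.35  2.06]
32.7 [501.66 309.67 178.08] [ 3.142e+00 -1.000e-03 -0.000e+00] [ 0.5  0.2 -0.9] 42.4 [ 0.49  0.39  1.4  -0.    1.35  2.06]
[ 14.16 501.   310.    15.  ]
```

View pics/e3.png

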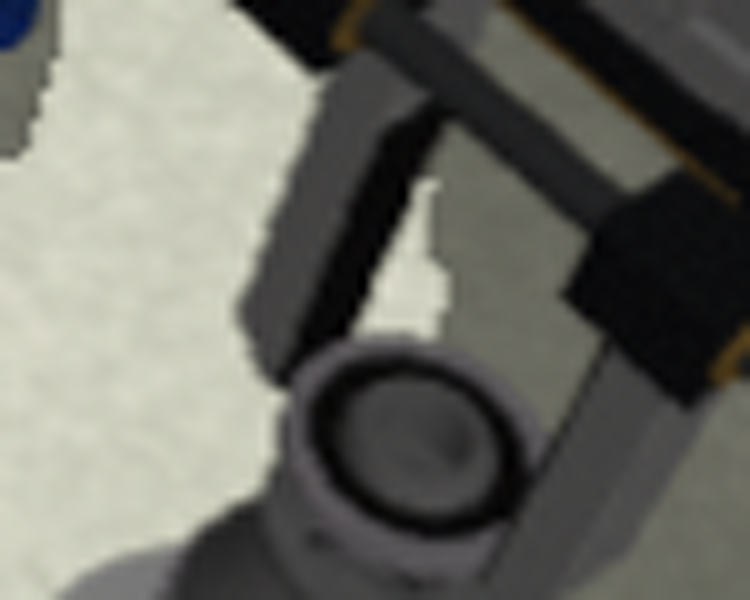

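Emit:
step_arm(moves=[[[0,0,-0.004,0,0,0,-0.2],[0,0,-0.008,0,0,0,-0.2],[0,0,-0.011,0,0,0,-0.2],[0,0,-0.012,0,0,0,-0.2],[0,0,-0.012,0,0,0,-0.2]]])

```text
t: 33.2
tcp_pos: [501.3, 310.1, 165.9]
tcp_rot: [3.141, -0.0, -0.0]
contact_force: [-0.6, 0.3, -0.4]
finger_gap: 42.4
```

Emit:
step_arm(moves=[[[0,0,-0.001,0,0,0,-0.2],[0,0,-0.002,0,0,0,-0.2],[0,0,-0.003,0,0,0,-0.2],[0,0,-0.004,0,0,0,-0.2],[0,0,-0.0045,0,0,0,-0.2]]])

```text
t: 33.7
tcp_pos: [501.4, 310.1, 161.5]
tcp_rot: [3.142, -0.0, -0.0]
contact_force: [1.0, 0.1, -0.4]
finger_gap: 42.6
```

Emit:
step_arm(moves=[[[0,0,-0.0004,0,0,0,-0.2],[0,0,-0.0008,0,0,0,-0.2],[0,0,-0.0012,0,0,0,-0.2],[0,0,-0.0014,0,0,0,-0.2],[0,0,-0.0014,0,0,0,-0.2]]])

```text
t: 34.2
tcp_pos: [501.4, 310.1, 160.2]
tcp_rot: [3.142, -0.0, -0.0]
contact_force: [0.4, 0.1, 0.2]
finger_gap: 42.6
```

Emit:
step_arm(moves=[[[0,0,-0.0003,0,0,0,-0.2],[0,0,-0.0006,0,0,0,-0.2],[0,0,-0.0009,0,0,0,-0.2],[0,0,-0.0011,0,0,0,-0.2],[0,0,-0.0011,0,0,0,-0.2]]])

```text
t: 34.7
tcp_pos: [501.4, 310.1, 159.1]
tcp_rot: [-3.142, 0.0, 0.0]
contact_force: [0.1, 0.9, -0.2]
finger_gap: 42.3
```

Emit:
step_arm(moves=[[[0,0,-0.0003,0,0,0,-0.2],[0,0,-0.0005,0,0,0,-0.2],[0,0,-0.0006,0,0,0,-0.2],[0,0,-0.0006,0,0,0,-0.2],[0,0,-0.0006,0,0,0,-0.2]]])

```text
t: 35.2
tcp_pos: [501.5, 310.1, 158.9]
tcp_rot: [-3.141, 0.0, -0.001]
contact_force: [-2.1, -1.1, 5.6]
finger_gap: 42.7
```

```bash
python3 - <<'E'
from h import *
st();f=shot("e4","scene",(405,225,75,60),10);st()
E
```

```text
35.2 [501.46 310.13 158.92] [-3.141e+00  0.000e+00 -1.000e-03] [-2.1 -1.1  5.6] 42.7 [ 0.49  0.4   1.43 -0.    1.31  2.06]
35.25 [501.45 310.14 158.9 ] [-3.141e+00  0.000e+00 -1.000e-03] [-1.4 -0.5  5.4] 41.7 [0.49 0.4  1.43 0.   1.31 2.06]
```

View pics/e4.png

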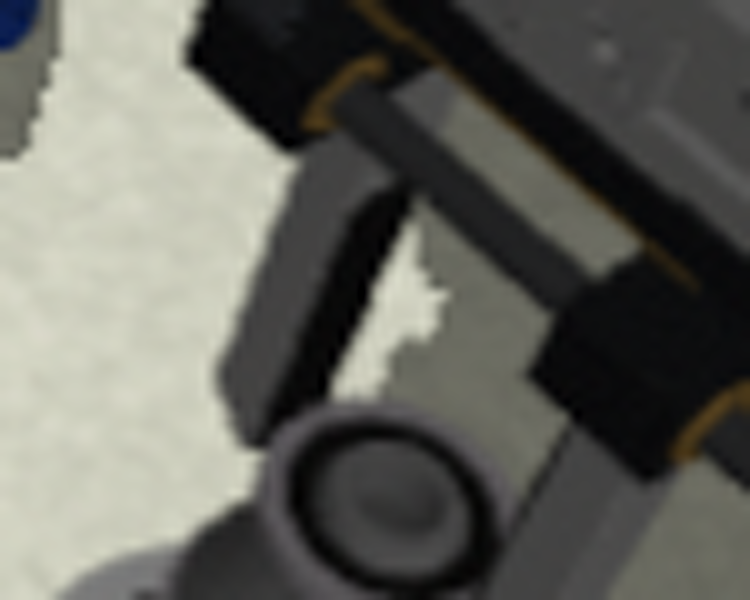

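Emit:
step_arm(moves=[[[0,0,0.0005,0,0,0,-0.2],[0,0,0.0007,0,0,0,0],[0,0,0.0007,0,0,0,0.2],[0,0,0.0007,0,0,0,0.3],[0,0,0.0007,0,0,0,0.4]]])

```text
t: 35.75
tcp_pos: [501.4, 310.1, 159.1]
tcp_rot: [3.142, -0.0, -0.0]
contact_force: [-0.5, 0.2, -0.1]
finger_gap: 64.6
```

Emit:
step_arm(moves=[[[0,0,0.01,0,0,0,0.5],[0,0,0.03,0,0,0,0.6],[0,0,0.06,0,0,0,0.6],[0.01,-0.03,0.07,0,0,8,0.6],[0.022,-0.07,0.07,0,0,16,0.6]]])

```text
t: 36.25
tcp_pos: [523.9, 240.6, 231.9]
tcp_rot: [-3.108, -0.449, -0.006]
contact_force: [0.9, 0.3, 0.0]
finger_gap: 75.4
```

Emit:
step_arm(moves=[[[0.012,-0.04,0,0,0,8,0.6],[0.024,-0.08,0,0,0,16,0.6],[0.036,-0.11,0,0,0,24,0.6],[0.0445,-0.1198,0,0,0,25,0.6],[0.0445,-0.1198,0,0,0,25,0.6]]])

```text
t: 36.75
tcp_pos: [568.6, 118.9, 229.7]
tcp_rot: [2.944, 1.097, 0.001]
contact_force: [0.1, 0.3, -0.2]
finger_gap: 75.3
```

```bash
python3 - <<'E'
from h import *
st();f=shot("f1","scene",(405,225,75,60),10);st()
g=cv2.imread("pics/f1_full.png");cv2.imwrite("pics/f1g.png",cv2.resize(g[200:290,290:390],None,fx=7,fy=7,interpolation=2)[:600])
y=(0,255,255);m=(255,0,255);x0,y0=500.5,310.6
over("pics/f1_full.png","pics/f1o.png",[((x0,y0,185,21.5),y),((x0,y0,190,21.5),y),((x0,y0,145,27),m)],(410,245,60,55),10)
g=g.max(2).astype(np.float32)
def dark(x,y,z,R):
    p=proj("scene",circ(x,y,z,R)).astype(np.float32)
    return cv2.remap(g,p[:,0].copy(),p[:,1].copy(),1).mean()
print(np.round(min((dark(501+dx,310+dy,191.5,R),501+dx,310+dy,R) for dx in np.arange(-4,4.1,.25) for dy in np.arange(-4,4.1,.25) for R in np.arange(13,18,.5)),2))
E
```

```text
36.75 [568.55 118.9  229.73] [2.944e+00 1.097e+00 1.000e-03] [ 0.1  0.3 -0.2] 75.3 [ 0.14  0.34  1.36 -0.    1.45  1.  ]
36.8 [568.02 120.   229.63] [-2.944 -1.097 -0.   ] [ 0.3 -0.9  0.8] 75.0 [0.15 0.34 1.36 0.   1.45 1.  ]
[ 28.64 500.75 310.5   14.5 ]
```

View pics/f1o.png

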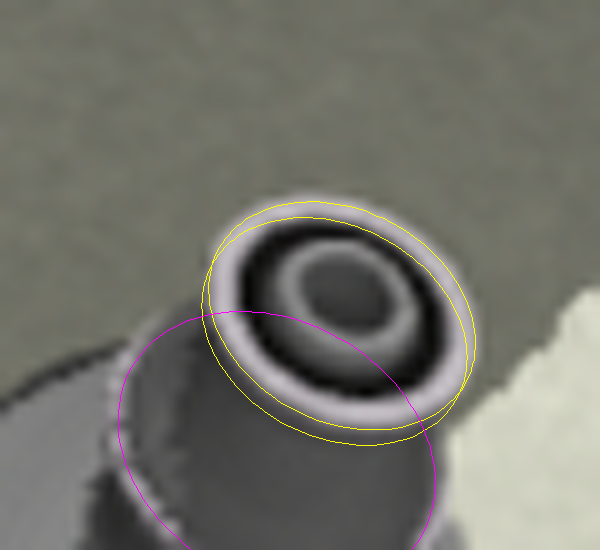

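View pics/f1g.png

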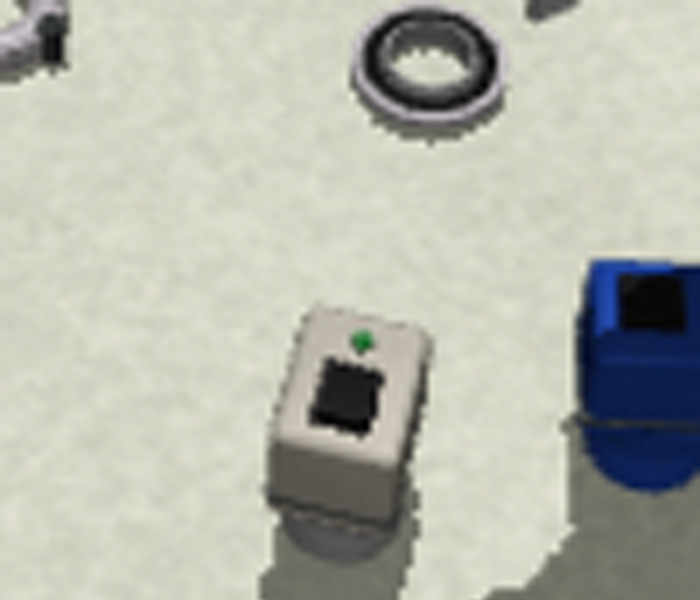

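Emit:
step_arm(moves=[[[0,0,-0.04,0,0,0,0.6],[0,0,-0.08,0,0,0,0.6],[0,0,-0.11,0,0,0,0.6],[0,0,-0.13,0,0,0,0.6],[0,0,-0.13,0,0,0,0.6]]])

```text
t: 37.3
tcp_pos: [566.1, 121.2, 96.9]
tcp_rot: [-2.942, -1.1, 0.007]
contact_force: [-0.1, -0.5, 0.7]
finger_gap: 75.0
```

```bash
python3 - <<'E'
from h import *
st();f=shot("f2","scene",(290,190,90,75),8);st()
E
```

```text
37.3 [566.14 121.24  96.94] [-2.942 -1.1    0.007] [-0.1 -0.5  0.7] 75.0 [0.15 0.44 1.52 0.   1.18 1.  ]
37.35 [567.21 121.21  99.02] [-2.942e+00 -1.100e+00  2.000e-03] [ 0.1 -0.1  1.4] 75.5 [0.15 0.44 1.52 0.   1.18 1.  ]
```

View pics/f2.png

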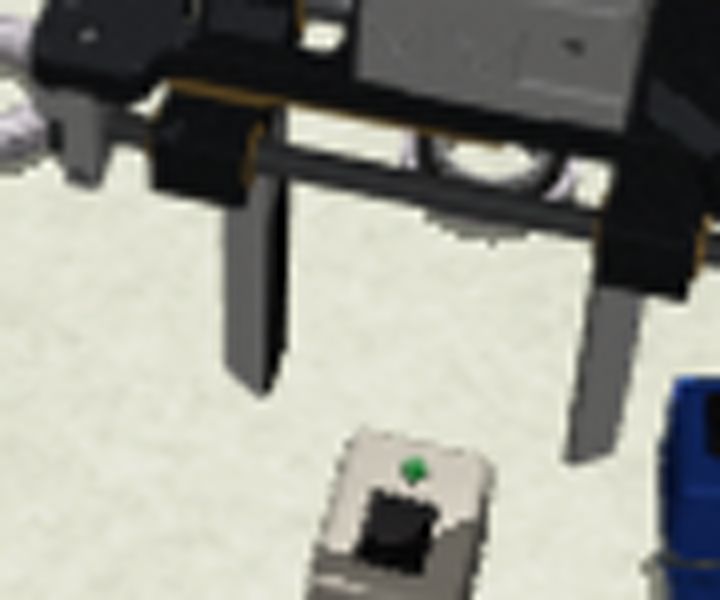

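Emit:
step_arm(moves=[[[0,0,-0.03,0,0,0,0.5],[0,0,-0.055,0,0,0,0.4],[0,0,-0.075,0,0,0,0.4],[0,0,-0.085,0,0,0,0.4],[0,0,-0.086,0,0,0,0.4]]])

```text
t: 37.85
tcp_pos: [568.0, 120.7, 13.5]
tcp_rot: [-2.943, -1.1, -0.0]
contact_force: [0.2, -0.3, 0.7]
finger_gap: 65.9
```

Emit:
step_arm(moves=[[[0,0,0,0,0,0,0.1],[0,0,0,0,0,0,-0.1],[0,0,0,0,0,0,-0.25],[0,0,0,0,0,0,-0.25],[0,0,0,0,0,0,-0.25]]], newtons=4)

```text
t: 38.35
tcp_pos: [568.3, 120.3, 13.9]
tcp_rot: [2.943, 1.1, 0.002]
contact_force: [0.8, 0.2, 5.1]
finger_gap: 40.1
```

```bash
python3 - <<'E'
from h import *
st();f=shot("f3","scene",(290,210,90,75),8);st()
E
```

```text
38.35 [568.32 120.34  13.87] [2.943e+00 1.100e+00 2.000e-03] [0.8 0.2 5.1] 40.1 [ 0.15  0.55  1.58 -0.    1.01  1.  ]
38.4 [568.3  120.34  13.84] [2.943e+00 1.100e+00 2.000e-03] [-0.8 -0.6  6.1] 39.9 [ 0.15  0.55  1.58 -0.    1.01  1.  ]
```

View pics/f3.png

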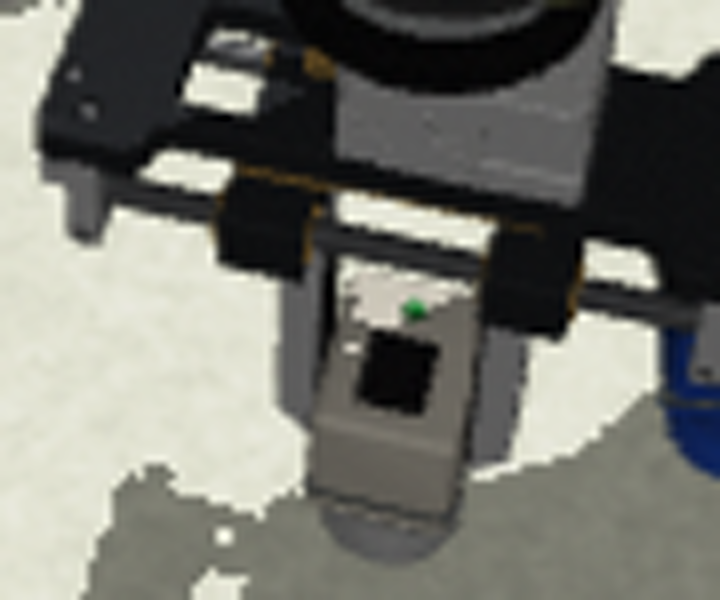

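Emit:
step_arm(moves=[[[0,0,0,0,0,0,0.1],[0,0,0,0,0,0,0.5],[0,0,0,0,0,0,0.65],[0,0,0,0,0,8,0.65],[0,0,0,0,0,16,0.65]]])

```text
t: 38.9
tcp_pos: [567.7, 120.3, 13.0]
tcp_rot: [-2.757, -1.506, 0.001]
contact_force: [-0.8, -1.1, -0.6]
finger_gap: 75.5
```

Emit:
step_arm(moves=[[[0,0,0,0,0,8,0.65],[0,0,0,0,0,16,0.65],[0,0,0,0,0,24,0.65],[0,0,0,0,0,32,0.65],[0,0,0,0,0,40,0.65]]])

```text
t: 39.4
tcp_pos: [567.8, 120.3, 13.0]
tcp_rot: [-2.075, -2.359, 0.0]
contact_force: [-0.3, 0.5, 0.2]
finger_gap: 77.7
```

Emit:
step_arm(moves=[[[0,0,0,0,0,8,0.65],[0,0,0,0,0,16,0.65],[0,0,0,0,0,24,0.65],[0,0,0,0,0,32,0.65],[0,0,0,0,0,34,0.65]]])

```text
t: 39.9
tcp_pos: [567.7, 120.3, 13.0]
tcp_rot: [-1.296, -2.862, 0.0]
contact_force: [0.8, 0.2, -0.2]
finger_gap: 77.3
```

Emit:
step_arm(moves=[[[0,0,0,0,0,0,0.5],[0,0,0,0,0,0,0.3],[0,0,0,0,0,0,0.05],[0,0,0,0,0,0,0],[0,0,0,0,0,0,0]]], newtons=4)

```text
t: 40.4
tcp_pos: [567.9, 120.3, 13.2]
tcp_rot: [-1.304, -2.858, 0.0]
contact_force: [0.4, 0.3, 0.2]
finger_gap: 52.1
```

Emit:
step_arm(moves=[[[0,0,0,0,0,0,0.3],[0,0,0,0,0,0,0.65],[0,0,0,0,0,0,0.65],[0,0,0,0,0,-8,0.65],[0,0,0,0,0,-16,0.65]]])

```text
t: 40.9
tcp_pos: [567.9, 120.3, 13.2]
tcp_rot: [1.696, 2.645, 0.0]
contact_force: [-0.2, -0.1, -0.7]
finger_gap: 77.4
```

Emit:
step_arm(moves=[[[0,0,0,0,0,-8,0.65],[0,0,0,0,0,-16,0.65],[0,0,0,0,0,-24,0.65],[0,0,0,0,0,-32,0.65],[0,0,0,0,0,-40,0.65]]])

```text
t: 41.4
tcp_pos: [567.9, 120.3, 13.2]
tcp_rot: [2.498, 1.905, 0.0]
contact_force: [-0.3, 0.6, -0.5]
finger_gap: 78.1
```

Emit:
step_arm(moves=[[[0,0,0,0,0,-8,0.65],[0,0,0,0,0,-16,0.65],[0,0,0,0,0,-24,0.5],[0,0,0,0,0,-32,0.4],[0,0,0,0,0,-34,0.3]]])

```text
t: 41.9
tcp_pos: [567.9, 120.3, 13.2]
tcp_rot: [-2.946, -1.092, -0.0]
contact_force: [-0.4, -0.7, 0.8]
finger_gap: 62.3
```

Emit:
step_arm(moves=[[[0,0,0,0,0,0,0.1],[0,0,0,0,0,0,-0.1],[0,0,0,0,0,0,-0.3],[0,0,0,0,0,0,-0.3],[0,0,0,0,0,0,-0.3]]], newtons=18)

```text
t: 42.4
tcp_pos: [567.9, 120.3, 13.2]
tcp_rot: [-2.943, -1.1, -0.0]
contact_force: [0.8, -0.0, -0.0]
finger_gap: 39.6
```

Emit:
step_arm(moves=[[[0,0,0.01,0,0,0,-0.3],[0,0,0.04,0,0,0,-0.3],[0,0,0.085,0,0,0,-0.3],[0,0,0.13,0,0,0,-0.3],[0,0,0.175,0,0,0,-0.3]]])

```text
t: 42.9
tcp_pos: [567.5, 120.3, 190.8]
tcp_rot: [2.943, 1.1, 0.001]
contact_force: [0.6, -1.4, -2.3]
finger_gap: 39.9
```

Emit:
step_arm(moves=[[[0,0,0.035,0,0,0,-0.3],[-0.01,0.03,0.045,0,0,0,-0.3],[-0.022,0.065,0.045,0,0,0,-0.3],[-0.034,0.1,0.045,0,0,0,-0.3],[-0.046,0.135,0.045,0,0,0,-0.3]]])

```text
t: 43.4
tcp_pos: [521.1, 256.4, 234.0]
tcp_rot: [-2.943, -1.1, -0.001]
contact_force: [-0.1, -0.1, -1.1]
finger_gap: 39.7
```

Emit:
step_arm(moves=[[[-0.01,0.03,0,0,0,0,-0.3],[-0.018,0.048,0,0,0,0,-0.3],[-0.0205,0.0548,0,0,0,0,-0.3],[-0.0205,0.0548,0,0,0,0,-0.3],[-0.0205,0.0548,0,0,0,0,-0.3]]])

```text
t: 43.9
tcp_pos: [501.7, 309.3, 233.4]
tcp_rot: [2.943, 1.099, 0.0]
contact_force: [0.4, -0.2, -2.1]
finger_gap: 39.9
```

Emit:
step_arm(moves=[[[0,0,0,0,0,0,-0.3],[0,0,0,0,0,0,-0.3],[0,0,0,0,0,0,-0.3],[0,0,0,0,0,0,-0.3],[0,0,0,0,0,0,-0.3]]])

```text
t: 44.4
tcp_pos: [501.4, 310.0, 233.2]
tcp_rot: [2.943, 1.1, -0.0]
contact_force: [-0.0, -0.8, -1.4]
finger_gap: 39.5
```

```bash
python3 - <<'E'
from h import *
st();f=shot("g1","scene",(400,200,90,75),8);st()
s=r.read_state()['tcp_pos'];x0,y0,z0=s[0]-.8,s[1]+.4,s[2]-13.2
y=(0,255,255);m=(255,0,255)
over("pics/g1_full.png","pics/g1o.png",[((x0,y0,z0,20),y),((x0,y0,z0+9,20),y),((500.6,310.5,190,21.5),m)],(410,220,60,55),10)
E
```

```text
44.4 [501.44 310.   233.21] [ 2.943  1.1   -0.   ] [-0.  -0.8 -1.4] 39.5 [ 0.49  0.36  1.32 -0.    1.46  1.35]
44.45 [501.42 310.04 233.18] [ 2.943  1.1   -0.   ] [ 0.   0.2 -1.5] 39.8 [0.49 0.36 1.32 0.   1.46 1.35]
```

View pics/g1.png

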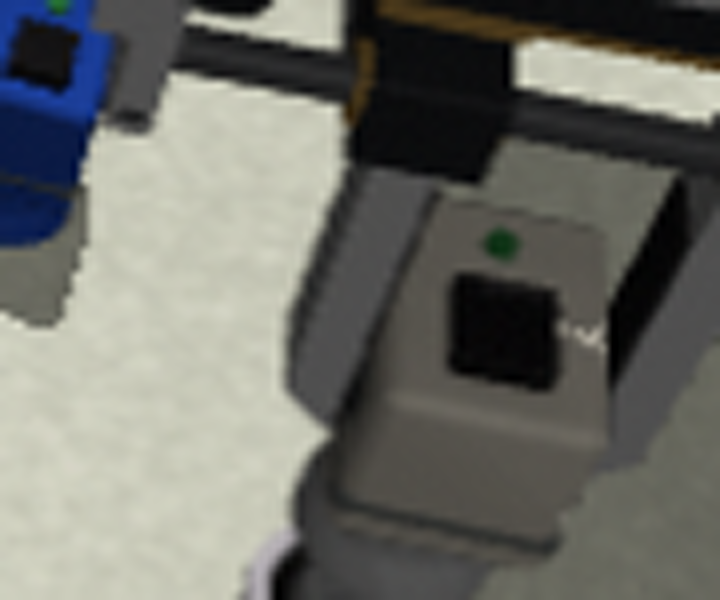

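View pics/g1o.png

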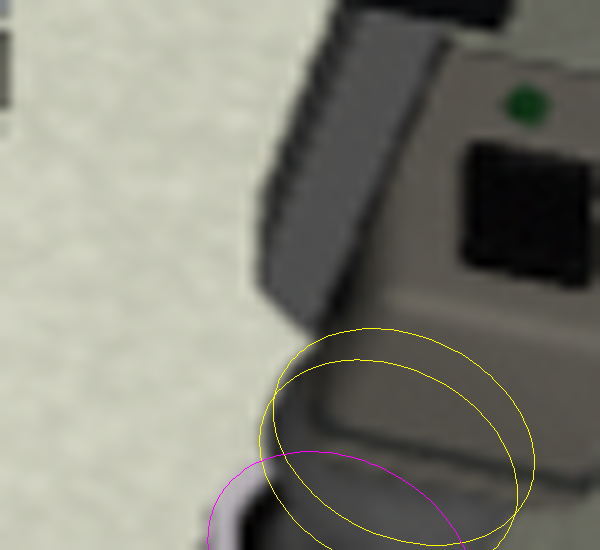

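```bash
python3 - <<'E'
from h import *
f=cv2.imread("pics/g1_full.png");cv2.imwrite("pics/g1b.png",np.clip(f.astype(float)*1.8,0,255).astype(np.uint8))
x0,y0,z0=501.4-.8,310.4,233.2-13.2
y=(0,255,255);m=(255,0,255)
over("pics/g1b.png","pics/g1o2.png",[((x0,y0,z0,20),y),((500.6,310.5,190,21.5),m)],(415,245,60,50),12)
E
```

```text
(no output)
```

View pics/g1o2.png

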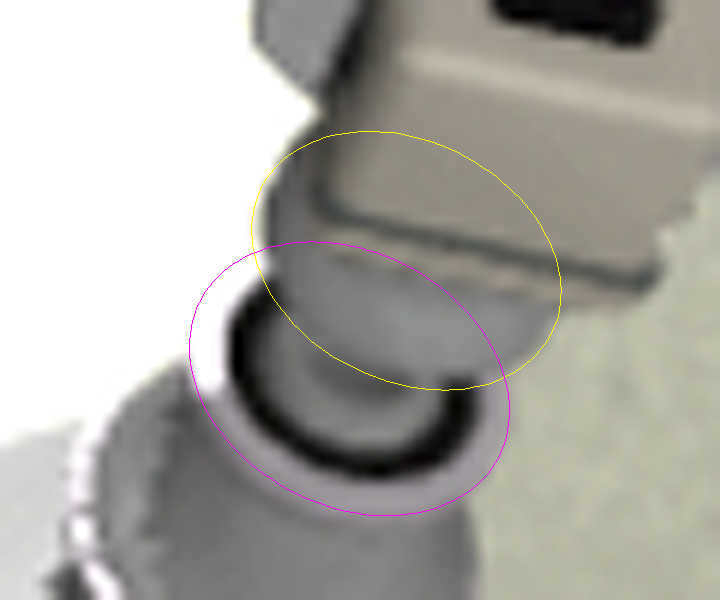

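Emit:
step_arm(moves=[[[0,0,-0.008,0,0,0,-0.3],[0,0,-0.016,0,0,0,-0.3],[0,0,-0.022,0,0,0,-0.3],[0,0,-0.023,0,0,0,-0.3],[0,0,-0.023,0,0,0,-0.3]]])

```text
t: 44.95
tcp_pos: [501.3, 310.1, 209.9]
tcp_rot: [2.943, 1.1, -0.001]
contact_force: [0.2, 0.3, -1.0]
finger_gap: 39.6
```

Emit:
step_arm(moves=[[[0,0,0,0,0,0,-0.3],[0,0,-0.001,0,0,0,-0.3],[0,0,-0.002,0,0,0,-0.3],[0,0,-0.003,0,0,0,-0.3],[0,0,-0.003,0,0,0,-0.3]]])

```text
t: 45.45
tcp_pos: [501.3, 310.1, 207.1]
tcp_rot: [2.943, 1.1, -0.0]
contact_force: [-0.6, 0.2, -2.0]
finger_gap: 39.9
```

```bash
python3 - <<'E'
from h import *
st();f=shot("g2","scene",(410,235,65,55),11);st()
f=cv2.imread("pics/g2.png");cv2.imwrite("pics/g2.png",np.clip(f.astype(float)*1.8,0,255).astype(np.uint8))
E
```

```text
45.45 [501.34 310.06 207.07] [ 2.943  1.1   -0.   ] [-0.6  0.2 -2. ] 39.9 [ 0.49  0.37  1.36 -0.    1.41  1.35]
45.5 [501.36 310.09 207.12] [-2.943 -1.1    0.   ] [ 0.6  0.9 -1.6] 40.2 [0.49 0.37 1.36 0.   1.41 1.35]
```

View pics/g2.png

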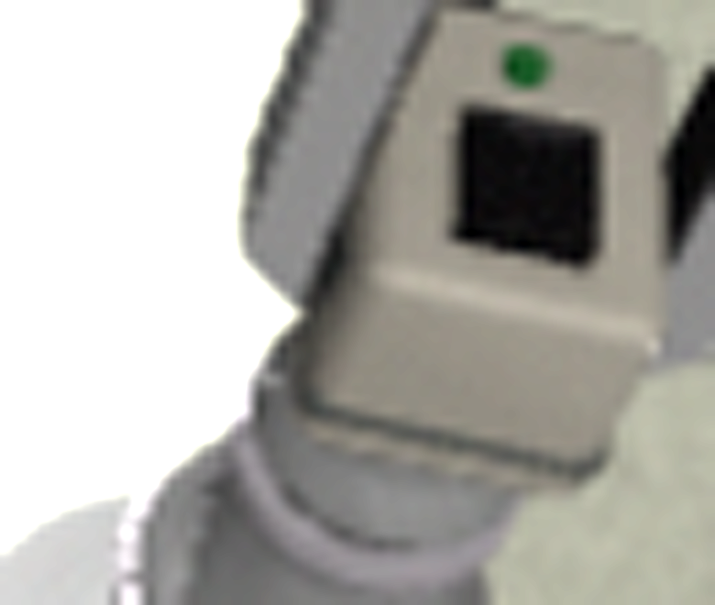

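Aligned; slow final descent.

Emit:
step_arm(moves=[[[0,0,-0.0006,0,0,0,-0.3],[0,0,-0.0012,0,0,0,-0.3],[0,0,-0.0018,0,0,0,-0.3],[0,0,-0.0024,0,0,0,-0.3],[0,0,-0.0026,0,0,0,-0.3]]])

```text
t: 46.0
tcp_pos: [501.4, 310.1, 204.5]
tcp_rot: [2.943, 1.1, -0.0]
contact_force: [0.8, -0.6, -1.6]
finger_gap: 39.9
```

Emit:
step_arm(moves=[[[0,0,-0.0003,0,0,0,-0.3],[0,0,-0.0006,0,0,0,-0.3],[0,0,-0.0009,0,0,0,-0.3],[0,0,-0.0012,0,0,0,-0.3],[0,0,-0.0013,0,0,0,-0.3]]])

```text
t: 46.5
tcp_pos: [501.4, 310.1, 203.3]
tcp_rot: [-2.943, -1.1, 0.0]
contact_force: [-0.5, 0.9, -1.2]
finger_gap: 39.8
```

Emit:
step_arm(moves=[[[0,0,-0.0002,0,0,0,-0.3],[0,0,-0.0004,0,0,0,-0.3],[0,0,-0.0006,0,0,0,-0.3],[0,0,-0.0006,0,0,0,-0.3],[0,0,-0.0006,0,0,0,-0.3]]])

```text
t: 47.0
tcp_pos: [501.4, 310.2, 203.2]
tcp_rot: [-2.943, -1.1, -0.001]
contact_force: [-2.0, -0.6, 6.5]
finger_gap: 39.7
```

Contact at the predicted height. Release, rise, retreat.

Emit:
step_arm(moves=[[[0,0,0.0005,0,0,0,-0.3],[0,0,0.0006,0,0,0,-0.1],[0,0,0.0006,0,0,0,0.1],[0,0,0.0006,0,0,0,0.3],[0,0,0.0006,0,0,0,0.5]]])

```text
t: 47.5
tcp_pos: [501.4, 310.1, 203.1]
tcp_rot: [2.943, 1.1, -0.0]
contact_force: [-0.4, 0.4, -0.9]
finger_gap: 62.8
```

Emit:
step_arm(moves=[[[0,0,0.01,0,0,0,0.5],[0,0,0.03,0,0,0,0.5],[0,0,0.06,0,0,0,0.5],[0,0,0.09,0,0,0,0.5],[0,-0.03,0.11,0,0,0,0.5]]])

```text
t: 48.0
tcp_pos: [501.2, 281.7, 315.8]
tcp_rot: [-2.941, -1.104, -0.003]
contact_force: [0.2, -0.9, -0.3]
finger_gap: 70.5
```

Emit:
step_arm(moves=[[[0,-0.04,0,0,0,0,0.5],[0,-0.08,0,0,0,0,0.5],[0,-0.12,0,0,0,0,0.5],[0,-0.16,0,0,0,0,0.5],[0,-0.2,0,0,0,0,0.5]]])

```text
t: 48.5
tcp_pos: [501.1, 78.6, 314.3]
tcp_rot: [2.942, 1.1, 0.002]
contact_force: [0.9, -0.5, 0.3]
finger_gap: 70.4
```

Emit:
step_arm(moves=[[[0,-0.04,0,0,0,0,0.5],[0,-0.08,0,0,0,0,0.5],[0,-0.12,0,0,0,0,0.5],[0,-0.14,0,0,0,0,0.5],[0,-0.14,0,0,0,0,0.5]]])

```text
t: 49.0
tcp_pos: [501.3, -62.0, 314.0]
tcp_rot: [2.944, 1.095, 0.001]
contact_force: [0.0, 0.2, -0.6]
finger_gap: 70.4
```

```bash
python3 - <<'E'
from h import *
st();shot("h1","scene");f=cv2.imread("pics/h1.png");cv2.imwrite("pics/h1c.png",cv2.resize(f[215:315,385:485],None,fx=6,fy=6,interpolation=2));shot("h1t","top",(90,170,140,100),5);st()
E
```

```text
49.0 [501.26 -61.96 313.98] [2.944e+00 1.095e+00 1.000e-03] [ 0.   0.2 -0.6] 70.4 [-0.2   0.13  1.42 -0.    1.59  0.66]
49.1 [501.41 -59.66 313.83] [2.943e+00 1.099e+00 1.000e-03] [ 0.1  0.3 -0.3] 70.3 [-0.19  0.13  1.42  0.    1.59  0.67]
```

View pics/h1.png

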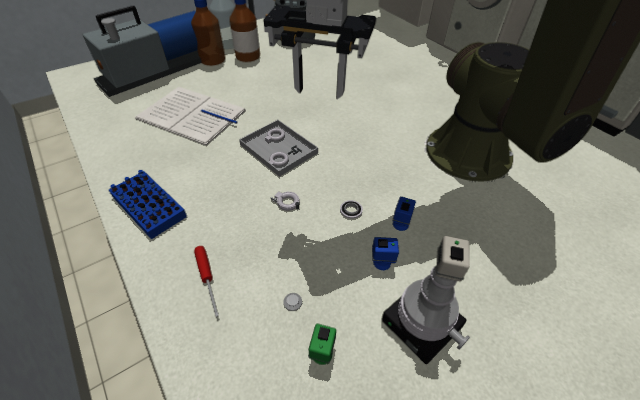

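View pics/h1c.png

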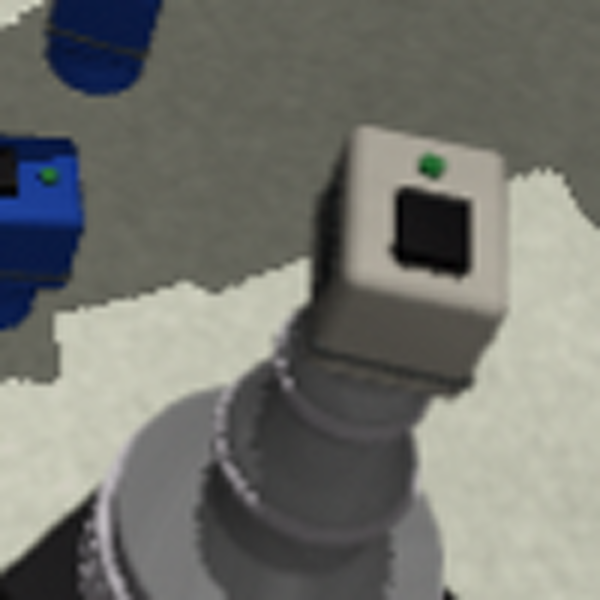

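View pics/h1t.png

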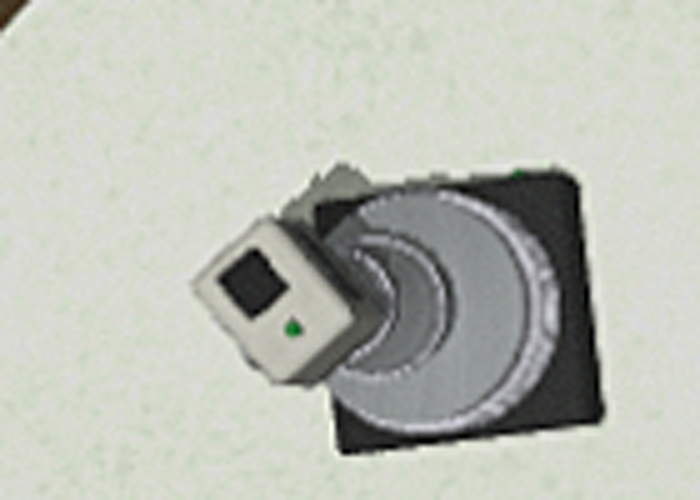

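```bash
python3 - <<'E'
from h import *
print(tri((456.7-.4,251.3-.4),(145.4-.4,229.9-.4)), onplane("scene",(456.3,250.9),264),onplane("top",(145,229.5),264))
E
```

```text
(array([499.65469503, 309.54757412, 260.49204828]), np.float64(1.0005466187527077)) [501.08003157 311.51939103] [500.97612711 306.53977563]
```

```bash
python3 - <<'E'
from station import order
print(order.job_done())
E
```

```text
the job is handed in; nothing more can be done
None
```

The stack is built on the pump in the order you asked: screened ring, reducer with its wide flange down, small ring, then gauge head. It took about 49 s. I set each part down slowly and let go only after it touched. No contact force I read was over about 11 N. The spare ring, clamp, blank flange and the coloured look-alikes were not touched.

**Last checks:**
- **Seating heights:** each part touched down within about 0.2 mm of its predicted seated height.
- **Alignment:** in the scene camera, both rings, the reducer and the top of the gauge lie within about 1 mm of the pump axis, and the stack looks upright.

**What disagreed:**
- **Fingertips:** they sit about 25 mm above the reported TCP. My first close on the screened ring passed harmlessly above its rim, so I worked from grasp heights measured on the bench instead.
- **Cameras:** the two views differ by 1–2 mm in y at the bench and 4–5 mm at the stack. I aligned on the scene camera, corrected against parts held at known positions. Triangulating both views put the gauge's top at 260 mm, against 264 mm expected.
- **Reducer:** one approach stopped about 6 mm short, so the first squeeze slid the reducer sideways on the bench before I lifted it.

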